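# Restock the tea caddy and feed it home along the shelf rail

### The job

Restock the tea caddy and put it away: move the pepper mill that is in the way upright onto the round cork mat, pull the drawer right out to its stop, stand every tea tin from it upright in the wooden caddy, and shut the drawer again. Then take the push stick and, pushing with the stick only, feed the loaded caddy along the steel rail and in under the wire deck until it meets the end plate, keeping it pressed against the rail all the way; finally lay the stick back on its rest. Leave the salt mill, the mug and the oil bottle alone.

Things in the scene. Friction and masses are not known exactly. Their poses are not given: they have to be found in the camera images.
- tea_shelf: fixed tea shelf: dark wood board 120 (x) x 660 (y) x 12 mm thick, origin under its centre. A black steel rail (fence) runs along its whole +x edge: inner face at x = +54 mm, top 38 mm above the worktop. A black end plate closes the +y end: inner face at y = +324 mm, top at 72 mm. From y = -330 to +48 mm the board is open above (loading end)
- deck_mouth (a point): mouth of the wire deck, at 0, 48, 100 mm of the tea shelf. From here to the end plate black wires lie over the board, underside 96 mm and top 104 mm above the worktop, on 8 mm legs at x = -56 and +64 mm. A gripper does not fit below it
- caddy: loose wooden tray, 70 (x) x 252 (y) x 36 mm high, walls and floor 4 mm, about 0.35 kg empty; inside 62 x 244 mm, no dividers: four tins stand in a row along y. Origin under its centre, on the board (12 mm above the worktop). It starts at the shelf's loading end, its +x side near the rail but off it and askew; full, it slides with some 4 to 6 N
- caddy_lead (a point): point on the caddy's rail side (its +x face), at the leading (+y) end, 20 mm above its underside: 35, 126, 20 mm from the caddy's origin. The caddy is home when this point is at x = 54, y = 324 mm of the tea shelf
- caddy_trail (a point): point on the caddy's rail side at the trailing (-y) end: 35, -126, 20 mm from the caddy's origin
- tin1: tea tin, round, 54 mm across and 56 mm high, black with a steel lid, 0.12 kg, one of two to four alike, standing in the drawer at the start (absent ones give None); origin at the centre of its underside
- tin2: tea tin, round, 54 mm across and 56 mm high, black with a steel lid, 0.12 kg, one of two to four alike, standing in the drawer at the start (absent ones give None); origin at the centre of its underside
- tin3: tea tin, round, 54 mm across and 56 mm high, black with a steel lid, 0.12 kg, one of two to four alike, standing in the drawer at the start (absent ones give None); origin at the centre of its underside
- tin4: tea tin, round, 54 mm across and 56 mm high, black with a steel lid, 0.12 kg, one of two to four alike, standing in the drawer at the start (absent ones give None); origin at the centre of its underside
- drawer_unit: fixed white drawer unit 220 (x) x 290 (y) x 96 mm high, one drawer that slides out along its -x; origin under its centre
- drawer (a joint): how far the drawer is out, in m: 0 shut, 0.17 at its stop. It slides with about 2 N and stays where it is left. The drawer's inner floor is 18 mm above the worktop, its side walls reach 46 mm, its front panel 87 mm. Two cross walls (46 mm) keep the tins in a lane 39 to 127 mm behind the front face
- drawer_handle (a point): middle of the drawer's handle: a steel bar 11 mm thick and 130 mm long along y of the drawer unit, 35 mm in front of the drawer's front face, 62 mm above the worktop; it moves with the drawer
- pepper_mill: pepper mill in the way on the shelf between the caddy and the wire deck: upright cylinder 50 mm across and 120 mm high, steel foot, glass waist, black top, 0.25 kg; origin at the centre of its underside. It is too tall for the deck
- cork_mat: fixed round cork mat, 130 mm across, 8 mm thick; origin under its centre; empty at the start
- push_stick: wooden push stick 240 mm long, 36 mm wide, 16 mm thick, 0.09 kg, lying on its rest; a black band marks the tail. Origin in the middle of its length and width, at its underside; x points along it to the nose, z up
- stick_nose (a point): the stick's stepped nose, at 105, 6, 8 mm of the stick: the inner corner of its step. The pushing face is at x = +105 mm (y from -18 to +6 mm); beyond it a lip goes on to x = +123 mm along the +y side (y from +6 to +18 mm). So the step takes the caddy's trailing corner on the side away from the rail: the face behind it, the lip along its side
- stick_rest: fixed blue slab, the stick's rest, 260 (x) x 70 (y) x 6 mm thick; the stick lies along its x; origin under its centre
- salt_mill: salt mill, a bystander beyond the shelf, 50 mm across, 120 mm high, white top; origin at the centre of its underside
- mug: black mug, a bystander, 80 mm across, 85 mm high, handle at +y; origin at the centre of its underside
- oil_bottle: green oil bottle, a bystander, 64 mm across, 220 mm high; origin at the centre of its underside
There are look-alikes about, which are no part of the job. Leave any green look-alike of the pepper_mill alone.

How it is judged:
On the way, in this order (a step that is already met when the one before it is completed fails the run):
1. the drawer is pulled right out to its stop (value of joint drawer above 0.163 m), for 0.2 s.
2. every tin stands upright in the caddy, still at the loading end, and the pepper mill is off the shelf, on the mat (x of tin1 in the frame of caddy between -0.014 and 0.014 m and y of tin1 in the frame of caddy between -0.1 and 0.1 m and z of tin1 in the frame of caddy between -0.002 and 0.012 m and angle between each of tin1, tin2, tin3, tin4's own z axis and vertical below 0.12 rad and x of tin2 in the frame of caddy between -0.014 and 0.014 m and y of tin2 in the frame of caddy between -0.1 and 0.1 m and z of tin2 in the frame of caddy between -0.002 and 0.012 m and x of tin3 in the frame of caddy between -0.014 and 0.014 m and y of tin3 in the frame of caddy between -0.1 and 0.1 m and z of tin3 in the frame of caddy between -0.002 and 0.012 m and x of tin4 in the frame of caddy between -0.014 and 0.014 m and y of tin4 in the frame of caddy between -0.1 and 0.1 m and z of tin4 in the frame of caddy between -0.002 and 0.012 m and horizontal distance between pepper_mill and cork_mat below 0.04 m and angle between pepper_mill's own z axis and vertical below 0.1 rad and height (world z) of pepper_mill between 0.004 and 0.014 m and y of caddy_lead in the frame of tea_shelf below 0.05 m), for 0.2 s.
3. the caddy is on its way under the deck, against the rail, driven by the push stick (x of each of caddy_lead, caddy_trail in the frame of tea_shelf above 0.049 m and y of caddy_lead in the frame of tea_shelf between 0.08 and 0.3 m and contact force between push_stick and caddy above 0.3 N), for 0.2 s.
4. the caddy is home: against the end plate and the rail (x of each of caddy_lead, caddy_trail in the frame of tea_shelf above 0.049 m and y of caddy_lead in the frame of tea_shelf above 0.319 m and linear speed of caddy below 0.02 m/s), for 0.2 s.
At the end, for the whole second after the job is handed in: Caddy within 5 mm of end plate and rail, every tin upright in it; pepper mill upright on the cork mat (within 40 mm of its centre); drawer shut to 8 mm; stick lying along its rest (45 mm along, 30 mm across); all at rest (all of step 4 and x of tin1 in the frame of caddy between -0.014 and 0.014 m and y of tin1 in the frame of caddy between -0.1 and 0.1 m and z of tin1 in the frame of caddy between -0.002 and 0.012 m and angle between each of tin1, tin2, tin3, tin4's own z axis and vertical below 0.12 rad and x of tin2 in the frame of caddy between -0.014 and 0.014 m and y of tin2 in the frame of caddy between -0.1 and 0.1 m and z of tin2 in the frame of caddy between -0.002 and 0.012 m and x of tin3 in the frame of caddy between -0.014 and 0.014 m and y of tin3 in the frame of caddy between -0.1 and 0.1 m and z of tin3 in the frame of caddy between -0.002 and 0.012 m and x of tin4 in the frame of caddy between -0.014 and 0.014 m and y of tin4 in the frame of caddy between -0.1 and 0.1 m and z of tin4 in the frame of caddy between -0.002 and 0.012 m and horizontal distance between pepper_mill and cork_mat below 0.04 m and angle between pepper_mill's own z axis and vertical below 0.1 rad and height (world z) of pepper_mill between 0.004 and 0.014 m and value of joint drawer below 0.008 m and x of push_stick in the frame of stick_rest between -0.045 and 0.045 m and y of push_stick in the frame of stick_rest between -0.03 and 0.03 m and z of push_stick in the frame of stick_rest between 0.002 and 0.012 m and angle between the x axis of push_stick and the x axis of stick_rest, either way round below 0.3 rad and linear speed of push_stick below 0.02 m/s); the robot touches nothing.
It fails at once if the caddy comes more than 10 mm off the rail at either end while any of it is under the deck (y of caddy_lead in the frame of tea_shelf above 0.05 m and x of any of caddy_lead, caddy_trail in the frame of tea_shelf below 0.044 m).
It fails at once if the gripper or arm touches the caddy while any of it is under the deck (y of caddy_lead in the frame of tea_shelf above 0.05 m and contact force between any of the fingers, the arm and caddy above 0.5 N).
It fails at once if the salt mill, mug or oil bottle is moved by more than 30 mm (distance of any of salt_mill, mug, oil_bottle from where it was at the start of the episode above 0.03 m).
Of tin1, tin2, tin3, tin4 only 2 to 4 are there at a start; the rules pass over those that are not, and their reading is None.
At some moment in a run one of tin1, tin2, tin3, tin4, push_stick may be knocked a few centimetres aside while the robot is not near it.
It also fails if it takes over 210 s, if anything falls off the work surface, if the arm or the gripper's body presses on something with over 40 N, if the wrist force passes 120 N, or if a joint passes its speed limit or range.

### The arm

A 7-joint arm with a two-finger parallel gripper is mounted at the origin on the work surface. World frame = base frame: x ahead of the robot, y to its left, z up, the work surface at z = 0. Lengths are in m, angles in rad, forces in N, time in s.
With the tool pointing down it reaches from about 0.35 to 0.9 m from the base axis. Payload 19.9 kg.
Tool frame: the origin (TCP) lies midway between the tips of the shut fingers; the grasp point (between the pads) lies 19 mm behind it; z points along the fingers, y is the line along which they close (so a half turn about z gives the same grasp; the last joint's range is limited). The gripper opens to 94 mm and grips with 3 to 60 N. Pads are 16 mm wide; open, the fingers measure 119 mm over their backs; the gripper's body (75 mm by 177 mm) begins 78 mm behind the grasp point.
Start: joints at [-1.371, 0.417, -0.01, 1.614, 0.005, 1.111, -0.053], TCP at [0.149, 0.607, 0.205] pointing down, gripper open.
Joint ranges: [-2.81, 2.81], [-0.39, 2.02], [-1.27, 1.25], [0.06, 2.57], [-1.19, 4.33], [0.19, 2], [-2.82, 2.82]. Speed limits (rad/s): [1.89, 1.89, 2.39, 2.39, 3.01, 3.01, 3.01].

### API

Orientations are given as a rotation vector (axis times angle).
In Python, from cell import ctrl gives the robot as it stands.
- The arm moves only by the tool move_arm, never from a script. Its argument "deltas" is text: rows parted by semicolons, each of 7 numbers parted by spaces: the turn, a rotation vector about the world's x, y, z in units of 4 degrees (1.0 is 4 degrees), then the shift along the world's x, y, z in units of 30 mm (1.0 is 30 mm), then the closure, from -1 (fully open) to 1 (shut). In form: wx wy wz x y z jaw; .... A call has 1 to 5 rows; each row shifts and turns the commanded pose from where the row before left it; what a row does not reach is not made up. A row lasts 1/10 s, in which the tool goes at most 50 mm and 8.59 degrees, less where a joint would pass 70% of its speed; a pose out of reach is approached as far as the arm can. A call with a number of a shift or a turn outside -1 to 1 is refused whole. A call with a gripper value outside its range is refused whole. The fingers move at their own pace and stop on an object; "newtons" is the grip in N (left out, the last holds). Time passes only in rows, so rows that do not move let the fingers close. It gives the time, the measured TCP pose, the force, the opening and the grip force at its end, in the units of the state.
- ctrl.observe(): the state, without advancing time (a new reading comes with each control period).
- ctrl.grab_frame(name): name is "side" or "top"; returns a dict with "image" (420x560x3 uint8, red, green, blue), "intrinsics" (3x3 intrinsics, pixels), "k1" (the pictures are not rectified: a ray, as slopes to the right and down, at radius r is drawn at 1 + k1 r^2 times it, then the intrinsics apply), "R" (3x3) and "t" (3): a world point X has camera coordinates R X + t. Camera axes: x right, y down, z forward; pixel columns grow to the right and rows downward; lengths in m; the calibration is good to about 2 mm. A picture is of the moment at which its call begins. There is no depth.
- ctrl.finish_job(): hands the job in; it is judged then, once.
The state is a dict: "time": time; "joint_pos": joint angles; "qvel": joint speeds; "joint_efforts": joint torques, N m; "tcp_pos": TCP position; "eef_rot": TCP orientation; "ft_force": force on the tool from outside, world axes, zero at the start; "moment": the same for the moment, N m; "grip_width": opening from 0.0 (shut) to 1.0 (fully open); "finger_force": force on a finger pad.
Only numpy, scipy, OpenCV 4.12 (cv2) and the standard library are available. Lean on these libraries where they do the work, as an engineer would, in place of code of your own. Each camera call takes 0.05 s, during which the arm holds its last target. There are 200 camera calls.

## Working session

There is one attempt and no reset: what is moved stays moved. The work goes in short steps, Python scripts to look and compute and a tool call to move; the robot and the scene stay as the last step left them, time stands still between calls to the robot, and variables do not carry over. Pictures are saved under pics/ and viewed, at most 14 in all, crops included, and the job is handed in when it is done.

Besides the shell and the picture viewer there is one more tool, called after "Request:" as name(argument=value, ...) on one line, values as JSON. move_arm: Moves the arm, as the interface text tells. Its arguments: {"type":"object","properties":{"deltas":{"type":"string"},"newtons":{"type":"number"}},"required":["deltas"]}

```bash
ls; mkdir -p pics; cat > h.py <<'E'
import numpy as np, cv2
from cell import ctrl
def snap(n,tag):
    f=ctrl.grab_frame(n); np.savez(f'pics/{tag}.npz',**{k:np.array(v) for k,v in f.items()})
    cv2.imwrite(f'pics/{tag}.png',f['image'][:,:,::-1]); return f
def load(tag): return dict(np.load(f'pics/{tag}.npz'))
def px2w(f,u,v,z):
    K=f['intrinsics'];k=float(f['k1'])
    p=np.array([(u-K[0,2])/K[0,0],(v-K[1,2])/K[1,1]]);q=p.copy()
    for _ in range(20): q=p/(1+k*(q@q))
    R=np.array(f['R']);t=np.array(f['t']);d=R.T@np.array([q[0],q[1],1]);c=-R.T@t
    return np.round(c+d*(z-c[2])/d[2],4)
def w2px(f,X):
    K=f['intrinsics'];k=float(f['k1']);c=np.array(f['R'])@np.array(X)+np.array(f['t'])
    q=c[:2]/c[2];q=q*(1+k*(q@q));return np.round([K[0,0]*q[0]+K[0,2],K[1,1]*q[1]+K[1,2]],1)
def crop(tag,u0,v0,u1,v1,s,out):
    im=cv2.imread(f'pics/{tag}.png')[v0:v1,u0:u1];cv2.imwrite(f'pics/{out}.png',cv2.resize(im,None,fx=s,fy=s,interpolation=cv2.INTER_CUBIC))
E
python3 - <<'E'
from h import *
a=snap('top','top0');b=snap('side','side0')
for f in(a,b):print(f['k1'],f['intrinsics'].tolist() if hasattr(f['intrinsics'],'tolist') else f['intrinsics'],-np.array(f['R']).T@np.array(f['t']),np.array(f['R'])[2])
s=ctrl.observe();print(s)
im=np.hstack([cv2.imread('pics/top0.png')]);cv2.imwrite('pics/top0b.png',cv2.resize(im,(800,600),interpolation=cv2.INTER_CUBIC))
cv2.imwrite('pics/side0b.png',cv2.resize(cv2.imread('pics/side0.png'),(800,600),interpolation=cv2.INTER_CUBIC))
E
```

```text
pics
-0.08091873951918581 [[516.320156066055, 0.0, 278.2744843205503], [0.0, 516.320156066055, 199.18578202613875], [0.0, 0.0, 1.0]] [ 0.39151041 -0.05883912  1.44183823] [ 0.13498284  0.00541218 -0.99083316]
-0.0852358340932115 [[382.5602714812866, 0.0, 279.4284988960552], [0.0, 382.5602714812866, 209.53523636628125], [0.0, 0.0, 1.0]] [ 0.12506835 -0.74148067  0.64364322] [ 0.44531304  0.69557664 -0.56379911]
{'time': 0.1, 'joint_pos': array([-1.37151686,  0.41795909, -0.01031423,  1.61408515,  0.00468345,
        1.11069196, -0.05303256]), 'qvel': array([ 8.02537109e-04, -2.12413571e-03,  1.99810303e-03, -1.65279302e-03,
       -3.07015023e-04, -8.45686174e-04,  6.43137932e-05]), 'joint_efforts': array([ 1.30977147e-03, -8.52569747e+01,  6.39566649e-01, -4.26697075e+01,
       -4.90928872e-02,  1.62641419e-02,  4.97362578e-05]), 'tcp_pos': array([0.14895785, 0.60665133, 0.20487193]), 'eef_rot': array([-3.77328303e-01, -3.11878164e+00,  1.75523381e-03]), 'ft_force': array([-0.08992103, -0.00745476,  0.40011524]), 'moment': array([0.01982665, 0.01615125, 0.01136256]), 'finger_force': 0.0, 'grip_width': 0.999633426887992}
```

View pics/top0b.png

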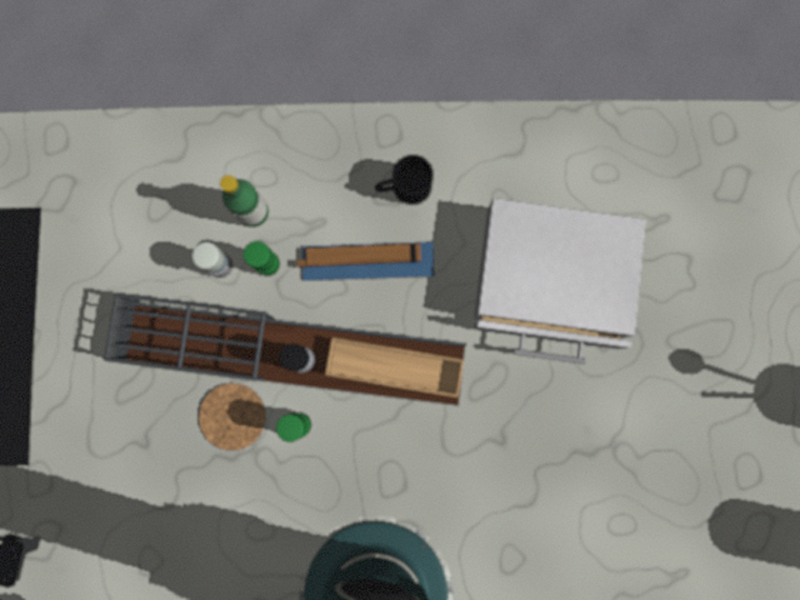

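View pics/side0b.png

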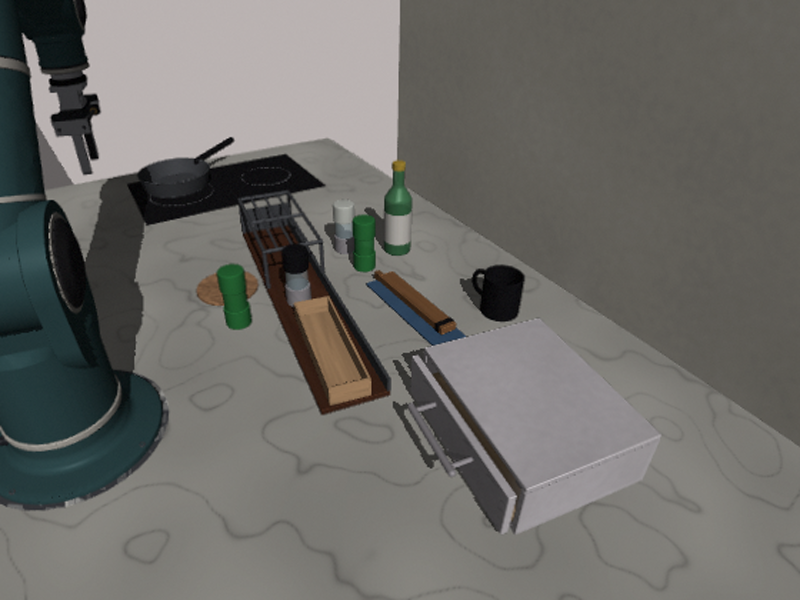

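The top view has +x up and +y left. It shows the shelf from (80,300) to (465,400) in the 800-px picture, the pepper mill at (297,357), the mat at (231,416) and the stick on the blue rest at (365,258). The drawer unit is at (562,265), its drawer slightly open. Two green look-alikes stand at (262,258) and (293,427).

```bash
python3 - <<'E'
from h import *
crop('top0',40,150,340,320,2.6,'c1'); crop('top0',190,130,460,300,2.9,'c2')
E
```

```text
(no output)
```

View pics/c1.png

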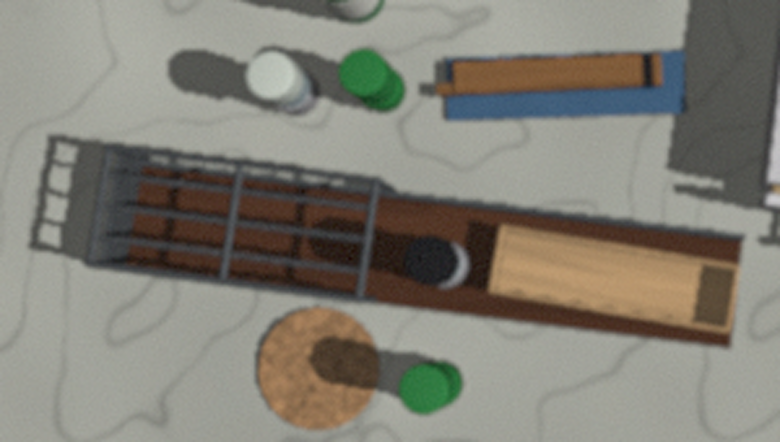

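View pics/c2.png

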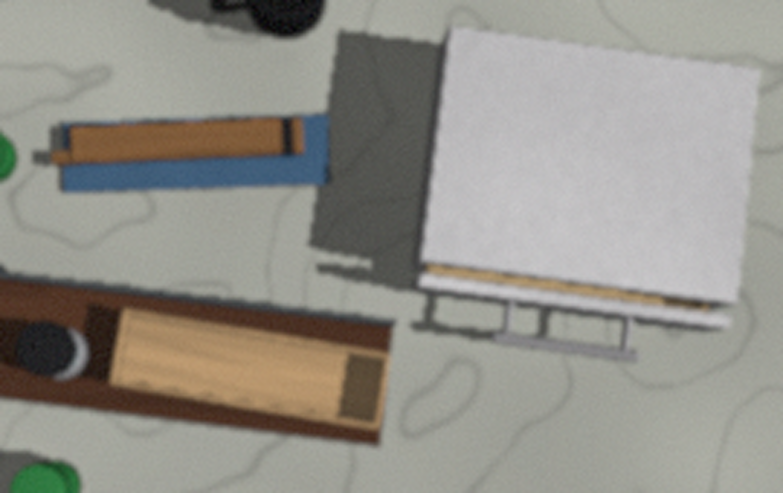

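```bash
python3 - <<'E'
from h import *
f=load('top0')
A=lambda x,y,z:px2w(f,40+x/2.6,150+y/2.6,z)
B=lambda x,y,z:px2w(f,190+x/2.9,130+y/2.9,z)
for n,p in dict(rail_end=A(742,238,.038),board_end=A(730,346,.012),endplate_px=A(108,148,.072),endplate_mx=A(90,262,.072),rail_mid=A(385,196,.038),deckmouth_px=A(377,182,.104),deckmouth_mx=A(362,298,.104),
 cad_NWp=A(497,225,.048),cad_lead_mx=A(488,292,.048),cad_tr_px=A(738,263,.048),cad_tr_mx=A(728,328,.048),
 pep=A(431,262,.12),mat=A(317,368,.008),green=A(427,388,.12),
 st_nose_l=A(455,60,.022),st_tail_px=A(662,53,.022),st_tail_mx=A(661,84,.022),st_lip=A(440,95,.022),st_facebot=A(455,93,.022),
 restBL=A(445,118,.006),restBR=A(686,110,.006),restTR=A(684,51,.006), restTL=A(447,62,.006),
 salt=A(277,77,.12),green2=A(366,72,.12)).items():print(n,p)
print()
for n,p in dict(uTL=B(448,30,.096),uTR=B(759,70,.096),uBL=B(422,262,.096),uBR=B(736,302,.096),
 panL=B(420,287,.087),panR=B(730,327,.087),hL=B(497,338,.067),hR=B(636,355,.067),stTR=B(304,118,.022),stBR=B(303,153,.022)).items():print(n,p)
E
```

```text
rail_end [ 0.4651 -0.1777  0.038 ]
board_end [ 0.3528 -0.1647  0.012 ]
endplate_px [0.5638 0.4824 0.072 ]
endplate_mx [0.4454 0.4972 0.072 ]
rail_mid [0.5136 0.1965 0.038 ]
deckmouth_px [0.5221 0.1927 0.104 ]
deckmouth_mx [0.4064 0.2065 0.104 ]
cad_NWp [0.4812 0.0773 0.048 ]
cad_lead_mx [0.412  0.0867 0.048 ]
cad_tr_px [ 0.4387 -0.1721  0.048 ]
cad_tr_mx [ 0.3722 -0.1604  0.048 ]
pep [0.4408 0.1354 0.12  ]
mat [0.3339 0.273  0.008 ]
green [0.3184 0.1389 0.12  ]
st_nose_l [0.661  0.1253 0.022 ]
st_tail_px [ 0.6656 -0.0978  0.022 ]
st_tail_mx [ 0.6318 -0.0961  0.022 ]
st_lip [0.6231 0.1412 0.022 ]
st_facebot [0.625  0.1251 0.022 ]
restBL [0.6004 0.1379 0.006 ]
restBR [ 0.6057 -0.1231  0.006 ]
restTR [ 0.6706 -0.1222  0.006 ]
restTL [0.662  0.1361 0.006 ]
salt [0.6277 0.2924 0.12  ]
green2 [0.6315 0.2022 0.12  ]

uTL [ 0.7315 -0.2306  0.096 ]
uTR [ 0.6908 -0.5183  0.096 ]
uBL [ 0.517  -0.2006  0.096 ]
uBR [ 0.4767 -0.4846  0.096 ]
panL [ 0.4952 -0.1992  0.087 ]
panR [ 0.4546 -0.4808  0.087 ]
hL [ 0.4489 -0.2707  0.067 ]
hR [ 0.4313 -0.3984  0.067 ]
stTR [ 0.6648 -0.0983  0.022 ]
stBR [ 0.6306 -0.0968  0.022 ]
```

Fitted frames, all agreeing with the given sizes:
- **Shelf:** centre about (0.457, 0.159), yaw -8.2°.
- **Caddy:** centre (0.426, -0.042), yaw -9.4°.
- **Pepper mill:** (0.441, 0.135).
- **Mat:** (0.334, 0.273).
- **Handle:** (0.440, -0.335).
- **Stick:** origin (0.645, 0.022), nose pointing +y with the lip on the -x side.

First I'll go above the pepper mill, with the fingers closing across the shelf.

Request:
move_arm(deltas="0 0 -1 0.46 -0.75 0.1 -1; 0 0 -1 0.46 -0.75 0.1 -1; 0 0 -1 0.46 -0.75 0.1 -1; 0 0 -1 0.46 -0.75 0.1 -1; 0 0 -1 0.46 -0.75 0.1 -1", newtons=20)

```text
time: 0.6
tcp_pos: [0.2184, 0.4933, 0.2203]
eef_rot: [-0.917, -3.005, 0.001]
ft_force: [-0.0, 0.2, 0.4]
grip_width: 1.002
finger_force: 0.0
```

Request:
move_arm(deltas="0 0 -1 0.46 -0.75 0.1 -1; 0 0 -1 0.46 -0.75 0.1 -1; 0 0 -1 0.46 -0.75 0.1 -1; 0 0 -1 0.46 -0.75 0.1 -1; 0 0 -1 0.46 -0.75 0.1 -1")

```text
time: 1.1
tcp_pos: [0.288, 0.3802, 0.2357]
eef_rot: [-1.429, -2.798, 0.0]
ft_force: [-0.2, -0.1, 0.4]
grip_width: 0.998
finger_force: 0.0
```

Request:
move_arm(deltas="0 0 -1 0.46 -0.75 0.1 -1; 0 0 -1 0.46 -0.75 0.1 -1; 0 0 -1 0.46 -0.75 0.1 -1; 0 0 -1 0.46 -0.75 0.1 -1; 0 0 -1 0.46 -0.75 0.1 -1")

```text
time: 1.6
tcp_pos: [0.3571, 0.2675, 0.2507]
eef_rot: [-1.894, -2.507, -0.0]
ft_force: [-0.2, -0.4, -0.8]
grip_width: 0.998
finger_force: 0.0
```

Request:
move_arm(deltas="0 0 -1 0.46 -0.75 0.1 -1; 0 0 -1 0.46 -0.75 0.1 -1; 0 0 -1 0.46 -0.75 0.1 -1; 0 0 -1 0.46 -0.75 0.1 -1; 0 0 -1 0.46 -0.75 0.1 -1")

```text
time: 2.1
tcp_pos: [0.426, 0.1549, 0.2657]
eef_rot: [2.3, 2.14, -0.0]
ft_force: [-0.4, 0.6, -0.6]
grip_width: 0.999
finger_force: 0.0
```

Request:
move_arm(deltas="0 0 -1 0.5 -0.7 0 -1; 0 0 0 0 0 0 -1; 0 0 0 0 0 0 -1")

```text
time: 2.4
tcp_pos: [0.4403, 0.1351, 0.2654]
eef_rot: [2.369, 2.063, -0.001]
ft_force: [-0.6, 0.7, -0.0]
grip_width: 1.007
finger_force: 0.0
```

Request:
move_arm(deltas="0 0 0 0 0 -1 -1; 0 0 0 0 0 -1 -1; 0 0 0 0 0 -1 -1; 0 0 0 0 0 -1 -1; 0 0 0 0 0 -1 -1")

```text
time: 2.9
tcp_pos: [0.4396, 0.1365, 0.1143]
eef_rot: [-2.366, -2.067, -0.0]
ft_force: [0.1, 1.2, 0.3]
grip_width: 0.998
finger_force: 0.0
```

Request:
move_arm(deltas="0 0 0 0 0 -0.6 -1; 0 0 0 0 0 -0.5 -1; 0 0 0 0 0 0 1; 0 0 0 0 0 0 1; 0 0 0 0 0 0 1", newtons=25)

```text
time: 3.4
tcp_pos: [0.4404, 0.1363, 0.0832]
eef_rot: [2.367, 2.066, 0.002]
ft_force: [0.1, -0.1, 0.1]
grip_width: 0.78
finger_force: 0.0
```

Request:
move_arm(deltas="0 0 0 0 0 0 1; 0 0 0 0 0 0 1; 0 0 0 0 0 0 1; 0 0 0 0 0 0.3 1; 0 0 0 0 0 0.4 1")

```text
time: 3.9
tcp_pos: [0.4396, 0.1356, 0.1038]
eef_rot: [-2.367, -2.065, 0.002]
ft_force: [-0.4, -0.2, -2.6]
grip_width: 0.533
finger_force: 24.9
```

Request:
move_arm(deltas="0 0 0 0 0 1 1; 0 0 0 0 0 1 1; 0 0 0 0 0 1 1; 0 0 0 0 0 1 1; 0 0 0 -0.5 0.66 0 1")

```text
time: 4.4
tcp_pos: [0.4275, 0.1545, 0.2278]
eef_rot: [2.371, 2.059, 0.009]
ft_force: [-0.5, 1.2, -4.3]
grip_width: 0.53
finger_force: 24.9
```

Request:
move_arm(deltas="0 0 0 -0.6 0.8 0 1; 0 0 0 -0.6 0.8 0 1; 0 0 0 -0.6 0.8 0 1; 0 0 0 -0.6 0.8 0 1; 0 0 0 -0.6 0.7 0 1")

```text
time: 4.9
tcp_pos: [0.3341, 0.2735, 0.2244]
eef_rot: [2.367, 2.065, 0.001]
ft_force: [-0.4, -0.0, -3.5]
grip_width: 0.53
finger_force: 24.9
```

Request:
move_arm(deltas="0 0 0 0 0 0 1; 0 0 0 0 0 -1 1; 0 0 0 0 0 -1 1; 0 0 0 0 0 -1 1; 0 0 0 0 0 -0.8 1")

```text
time: 5.4
tcp_pos: [0.3352, 0.272, 0.1088]
eef_rot: [2.368, 2.064, -0.0]
ft_force: [0.4, 0.3, -2.8]
grip_width: 0.529
finger_force: 25.0
```

Request:
move_arm(deltas="0 0 0 0 0 -0.4 1; 0 0 0 0 0 -0.3 1; 0 0 0 0 0 -0.15 1; 0 0 0 0 0 0 1; 0 0 0 0 0 0 1")

```text
time: 5.9
tcp_pos: [0.3354, 0.273, 0.0846]
eef_rot: [-2.367, -2.065, -0.001]
ft_force: [-0.5, 0.8, -2.1]
grip_width: 0.527
finger_force: 25.0
```

Request:
move_arm(deltas="0 0 0 0 0 -0.12 1; 0 0 0 0 0 -0.04 1; 0 0 0 0 0 0 1")

```text
time: 6.2
tcp_pos: [0.335, 0.2728, 0.0791]
eef_rot: [-2.367, -2.065, 0.0]
ft_force: [-0.9, -0.4, -3.7]
grip_width: 0.53
finger_force: 25.0
```

Request:
move_arm(deltas="0 0 0 0 0 -0.05 1; 0 0 0 0 0 0 1; 0 0 0 0 0 0 1")

```text
time: 6.5
tcp_pos: [0.3357, 0.2732, 0.0784]
eef_rot: [-2.367, -2.065, -0.002]
ft_force: [-0.0, -2.8, 14.8]
grip_width: 0.529
finger_force: 25.0
```

Request:
move_arm(deltas="0 0 0 0 0 -0.05 1; 0 0 0 0 0 0 1; 0 0 0 0 0 0 1")

```text
time: 6.8
tcp_pos: [0.3358, 0.2737, 0.0774]
eef_rot: [-2.367, -2.065, -0.003]
ft_force: [-4.4, -2.3, 26.8]
grip_width: 0.525
finger_force: 25.0
```

Request:
move_arm(deltas="0 0 0 0 0 0.06 -1; 0 0 0 0 0 0 -1; 0 0 0 0 0 0 -1; 0 0 0 0 0 1 -1; 0 0 0 0 0 1 -1")

```text
time: 7.3
tcp_pos: [0.3347, 0.2721, 0.1382]
eef_rot: [2.367, 2.064, -0.003]
ft_force: [-0.1, -0.1, -0.3]
grip_width: 0.915
finger_force: 0.0
```

Request:
move_arm(deltas="0 0 0 0 0 1 -1; 0 0 0 0 0 1 -1; 0 0 0 0 0 0.7 0; 0 0 0 0 -1 0 1; 0 0 0 0 -1 0 1")

```text
time: 7.8
tcp_pos: [0.3351, 0.2123, 0.2192]
eef_rot: [-2.366, -2.067, -0.001]
ft_force: [0.1, -0.9, 0.5]
grip_width: 0.78
finger_force: 0.0
```

Request:
move_arm(deltas="0 0 0 0.14 -1 0 1; 0 0 0 0.14 -1 0 1; 0 0 0 0.14 -1 0 1; 0 0 0 0.14 -1 0 1; 0 0 0 0.14 -1 0 1")

```text
time: 8.3
tcp_pos: [0.3559, 0.0615, 0.2189]
eef_rot: [-2.367, -2.065, -0.0]
ft_force: [0.4, -0.1, -0.4]
grip_width: 0.356
finger_force: 0.0
```

Request:
move_arm(deltas="0 0 0 0.14 -1 0 1; 0 0 0 0.14 -1 0 1; 0 0 0 0.14 -1 0 1; 0 0 0 0.1 -0.23 0 1; 0 0 0 0 0 0 1")

```text
time: 8.8
tcp_pos: [0.3718, -0.0346, 0.2189]
eef_rot: [-2.369, -2.063, 0.0]
ft_force: [-0.5, 0.7, 0.6]
grip_width: 0.004
finger_force: 0.0
```

```bash
python3 - <<'E'
from h import *
snap('top','top1');snap('side','side1')
a=cv2.imread('pics/top1.png')[150:320,60:340];b=cv2.imread('pics/side1.png')[100:300,100:380]
cv2.imwrite('pics/v1.png',cv2.resize(np.vstack([a,b]),None,fx=1.6,fy=1.6,interpolation=cv2.INTER_CUBIC))
E
```

```text
(no output)
```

View pics/v1.png

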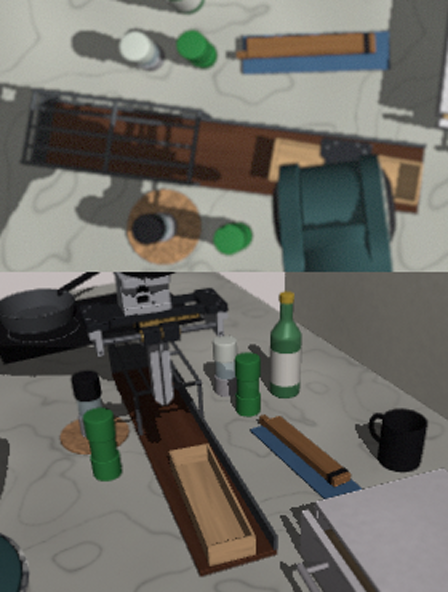

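The pepper mill stands upright near the centre of the mat, at (153,228) in the crop. Next I'll square the empty caddy against the rail, still at the loading end, using shut fingers.

Request:
move_arm(deltas="0 0 0 -0.2 0 -1 1; 0 0 0 0 0 -1 1; 0 0 0 0 0 -1 1; 0 0 0 0 0 -1 1; 0 0 0 0 0 -1 1")

```text
time: 9.4
tcp_pos: [0.3655, -0.0331, 0.0676]
eef_rot: [2.365, 2.068, -0.001]
ft_force: [0.8, 1.4, 0.9]
grip_width: 0.002
finger_force: 0.0
```

Request:
move_arm(deltas="0 0 0 0 0 -0.8 1; 0 0 0 0 0 -0.5 1; 0 0 0 0.3 -0.04 0 1; 0 0 0 0.3 -0.04 0 1; 0 0 0 0 0 0 1")

```text
time: 9.9
tcp_pos: [0.3856, -0.0363, 0.0308]
eef_rot: [2.366, 2.065, 0.002]
ft_force: [0.2, 0.1, -0.2]
grip_width: 0.005
finger_force: 0.0
```

Request:
move_arm(deltas="0 0 0 0.2 -0.03 0 1; 0 0 0 0.2 -0.03 0 1; 0 0 0 0 0 0 1")

```text
time: 10.2
tcp_pos: [0.3968, -0.0383, 0.0303]
eef_rot: [2.366, 2.065, 0.001]
ft_force: [-0.1, -0.1, -0.6]
grip_width: 0.008
finger_force: 0.0
```

Request:
move_arm(deltas="0 0 0 0.1 -0.015 0 1; 0 0 0 0 0 0 1; 0 0 0 0 0 0 1")

```text
time: 10.5
tcp_pos: [0.3988, -0.0388, 0.03]
eef_rot: [2.367, 2.065, 0.0]
ft_force: [-0.5, 0.5, 1.0]
grip_width: 0.007
finger_force: 0.3
```

Request:
move_arm(deltas="0 0 0 0.06 -0.01 0 1; 0 0 0 0 0 0 1; 0 0 0 0 0 0 1")

```text
time: 10.8
tcp_pos: [0.4003, -0.0392, 0.0299]
eef_rot: [-2.367, -2.065, 0.0]
ft_force: [-3.4, -0.3, -0.2]
grip_width: 0.005
finger_force: 1.4
```

Request:
move_arm(deltas="0 0 0 0.06 -0.01 0 1; 0 0 0 0 0 0 1; 0 0 0 0 0 0 1")

```text
time: 11.1
tcp_pos: [0.401, -0.0393, 0.0297]
eef_rot: [-2.366, -2.064, 0.002]
ft_force: [-9.3, 0.6, 5.3]
grip_width: 0.002
finger_force: 4.9
```

Request:
move_arm(deltas="0 0 0 -0.4 0.05 0 1; 0 0 0 0 0 1 1; 0 0 0 0 0 1 1; 0 0 0 0 0 1 1; 0 0 0 0 0 1 1")

```text
time: 11.6
tcp_pos: [0.3899, -0.038, 0.1508]
eef_rot: [2.367, 2.065, 0.0]
ft_force: [-1.2, 0.5, -0.0]
grip_width: 0.005
finger_force: 0.0
```

Request:
move_arm(deltas="0 0 0 0.17 -1 0.2 0.4; 0 0 0 0.17 -1 0 0.4; 0 0 0 0.17 -1 0 0.4; 0 0 0 0.17 -1 0 0.4; 0 0 0 0.17 -1 0 0.4")

```text
time: 12.1
tcp_pos: [0.4158, -0.1888, 0.1559]
eef_rot: [2.366, 2.066, 0.001]
ft_force: [0.9, 0.6, 0.1]
grip_width: 0.303
finger_force: 0.0
```

Request:
move_arm(deltas="0 0 0 0.17 -1 0 0.36; 0 0 0 0.17 -1 0 0.36; 0 0 0 0.17 -1 0 0.36; 0 0 0 0.17 -1 0 0.36; 0 0 0 0.15 -0.87 0 0.36")

```text
time: 12.6
tcp_pos: [0.4405, -0.3354, 0.1558]
eef_rot: [2.367, 2.064, 0.0]
ft_force: [-0.2, 0.7, 0.0]
grip_width: 0.319
finger_force: 0.0
```

```bash
python3 - <<'E'
from h import *
f=snap('side','side2');s=ctrl.observe();print(s['tcp_pos'],s['grip_width'])
print(w2px(f,s['tcp_pos']),w2px(f,[.44,-.335,.062]),w2px(f,[.449,-.2707,.062]),w2px(f,[.431,-.398,.062]))
crop('side2',230,180,480,380,2.8,'v2')
f=snap('top','top2');crop('top2',190,130,460,300,2.5,'v3')
E
```

```text
[ 0.44042755 -0.33883671  0.15620228] 0.3193688608947004
[304.4 273.6] [300.3 307.1] [286.6 285.2] [315.5 331.3]
```

View pics/v2.png

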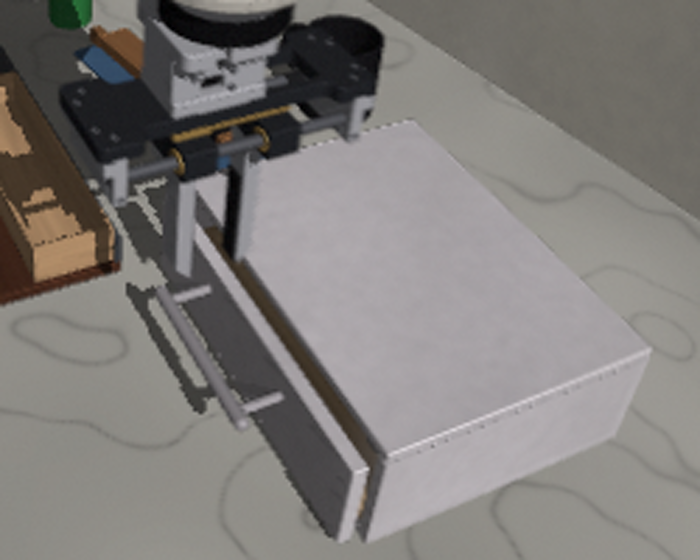

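The handle ends are at (160,292) and (240,420) in the crop, within about 1.5 px of where they were predicted, so I'll go down and grip.

Request:
move_arm(deltas="0 0 0 0 0.03 -1 0.36; 0 0 0 0 0 -1 0.36; 0 0 0 0 0 -1 0.36; 0 0 0 0 0 -0.7 0.36; 0 0 0 0 0 0 0.36")

```text
time: 13.2
tcp_pos: [0.4394, -0.3316, 0.043]
eef_rot: [-2.365, -2.063, 0.002]
ft_force: [-0.4, 1.1, 0.8]
grip_width: 0.317
finger_force: 0.0
```

Request:
move_arm(deltas="0 0 0 0 0 0 1; 0 0 0 0 0 0 1; 0 0 0 0 0 0 1; 0 0 0 -0.3 0.042 0 1; 0 0 0 -0.5 0.07 0 1")

```text
time: 13.7
tcp_pos: [0.418, -0.3298, 0.0461]
eef_rot: [2.364, 2.065, 0.002]
ft_force: [2.2, 4.1, 14.7]
grip_width: 0.105
finger_force: 25.0
```

Request:
move_arm(deltas="0 0 0 -0.7 0.1 0 1; 0 0 0 -0.7 0.1 0 1; 0 0 0 -0.7 0.1 0 1; 0 0 0 -0.7 0.1 0 1; 0 0 0 -0.5 0.07 0 1")

```text
time: 14.2
tcp_pos: [0.3177, -0.3145, 0.0459]
eef_rot: [2.367, 2.066, 0.005]
ft_force: [4.9, 11.2, 23.0]
grip_width: 0.106
finger_force: 25.0
```

Request:
move_arm(deltas="0 0 0 -0.3 0.1 0.1 1; 0 0 0 -0.3 0.06 0 1; 0 0 0 -0.2 0.03 0 1; 0 0 0 0 0 0 1")

```text
time: 14.6
tcp_pos: [0.2929, -0.3094, 0.048]
eef_rot: [-2.367, -2.064, -0.001]
ft_force: [-0.7, 3.9, -5.3]
grip_width: 0.108
finger_force: 25.0
```

Request:
move_arm(deltas="0 0 0 -0.2 0.03 0 1; 0 0 0 0 0 0 1; 0 0 0 -0.1 0.015 0 1; 0 0 0 0 0 0 1")

```text
time: 15.0
tcp_pos: [0.2846, -0.3081, 0.0479]
eef_rot: [-2.366, -2.065, -0.001]
ft_force: [-0.3, 4.3, -0.4]
grip_width: 0.11
finger_force: 25.0
```

Request:
move_arm(deltas="0 0 0 -0.1 0.02 0 1; 0 0 0 0 0 0 1; 0 0 0 -0.1 0.02 0 1; 0 0 0 0 0 0 1")

```text
time: 15.4
tcp_pos: [0.2838, -0.3087, 0.0488]
eef_rot: [2.359, 2.064, 0.004]
ft_force: [33.8, -2.1, -25.7]
grip_width: 0.109
finger_force: 25.0
```

Request:
move_arm(deltas="0 0 0 -0.1 0.015 0 1; 0 0 0 0 0 0 1; 0 0 0 0 0 0 1")

```text
time: 15.7
tcp_pos: [0.2828, -0.3087, 0.049]
eef_rot: [2.355, 2.064, 0.005]
ft_force: [49.7, -4.2, -42.2]
grip_width: 0.124
finger_force: 25.0
```

Request:
move_arm(deltas="0 0 0 -0.1 0.015 0 1; 0 0 0 0 0 0 1; 0 0 0 0 0 0 1")

```text
time: 16.0
tcp_pos: [0.2801, -0.3086, 0.0493]
eef_rot: [2.355, 2.063, 0.005]
ft_force: [50.3, -3.6, -35.1]
grip_width: 0.182
finger_force: 25.0
```

Request:
move_arm(deltas="0 0 0 0.2 0 0 0.36; 0 0 0 0 0 0 0.36; 0 0 0 0 0 1 0.36; 0 0 0 0 0 1 0.36; 0 0 0 0 0 1 0.36")

```text
time: 16.5
tcp_pos: [0.2777, -0.307, 0.1388]
eef_rot: [-2.368, -2.063, 0.002]
ft_force: [-0.3, 0.2, 0.7]
grip_width: 0.32
finger_force: 0.0
```

Request:
move_arm(deltas="0 0 0 0.7 1 1 -0.5; 0 0 0 0.7 1 1 -0.5; 0 0 0 0.7 1 0.5 -0.5; 0 0 0 0.7 1 0 -0.5; 0 0 0 0.7 1 0 -0.5")

```text
time: 17.0
tcp_pos: [0.3765, -0.1679, 0.201]
eef_rot: [2.365, 2.067, 0.006]
ft_force: [0.6, -0.4, 0.4]
grip_width: 0.709
finger_force: 0.0
```

Request:
move_arm(deltas="0 0 0 0.3 1 0 -0.5; 0 0 0 0.3 1 0 -0.5; 0 0 0 0 1 0 -0.5; 0 0 0 0 0 0 -0.5")

```text
time: 17.4
tcp_pos: [0.3936, -0.0767, 0.2002]
eef_rot: [-2.362, -2.071, -0.002]
ft_force: [-0.2, -1.1, 1.0]
grip_width: 0.751
finger_force: 0.0
```

```bash
python3 - <<'E'
from h import *
snap('top','top3');crop('top3',230,170,470,350,3.3,'v3')
E
```

```text
(no output)
```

View pics/v3.png

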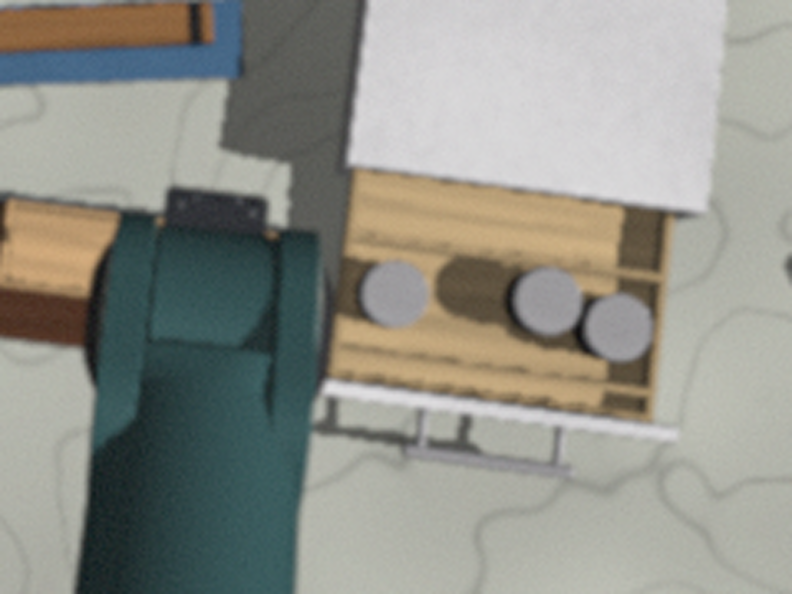

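Three tins are in the lane; their lids are at (394,293), (546,301) and (617,328) in the crop.

```bash
python3 - <<'E'
from h import *
f=load('top3');B=lambda x,y,z:px2w(f,230+x/3.3,170+y/3.3,z)
for p in((394,293),(546,301),(617,328)):print(B(*p,.074),B(p[0]-34,p[1],.074)[1]-B(p[0]+34,p[1],.074)[1])
print(B(325,392,.087),B(678,438,.087))
E
```

```text
[ 0.4168 -0.237   0.074 ] 0.054400000000000004
[ 0.4086 -0.3588  0.074 ] 0.054800000000000015
[ 0.3861 -0.4152  0.074 ] 0.054900000000000004
[ 0.3399 -0.1789  0.087 ] [ 0.2991 -0.4569  0.087 ]
```

Request:
move_arm(deltas="0 0 0 0 -1 0 -0.5; 0 0 0 0 -1 0 -0.5; 0 0 0 0 -1 0 -0.5; 0 0 0 0 -1 0 -0.5; 0 0 0 0 -1 0 -0.5")

```text
time: 17.95
tcp_pos: [0.3929, -0.2316, 0.2006]
eef_rot: [2.367, 2.065, 0.002]
ft_force: [0.5, 0.7, 0.4]
grip_width: 0.745
finger_force: 0.0
```

Request:
move_arm(deltas="0 0 0 -0.1 -1 0 -0.5; 0 0 0 -0.15 -1 0 -0.5; 0 0 0 0 -1 0 -0.5; 0 0 0 0 -1 0 -0.5; 0 0 0 0 -1 0 -0.5")

```text
time: 18.45
tcp_pos: [0.3849, -0.3817, 0.2004]
eef_rot: [2.367, 2.066, 0.001]
ft_force: [0.7, 1.6, 0.6]
grip_width: 0.75
finger_force: 0.0
```

Request:
move_arm(deltas="0 0 0 0 -1 0 -0.5; 0 0 0 0 -0.3 0 -0.5; 0 0 0 0 0 0 -0.5; 0 0 0 0 0 0 -0.5")

```text
time: 18.85
tcp_pos: [0.3857, -0.4179, 0.2003]
eef_rot: [-2.366, -2.066, -0.002]
ft_force: [-0.3, 0.7, -0.3]
grip_width: 0.752
finger_force: 0.0
```

```bash
python3 - <<'E'
from h import *
s=ctrl.observe();print(s['tcp_pos'],s['eef_rot'],s['grip_width'])
snap('top','top4');crop('top4',200,190,340,300,5.5,'v4')
E
```

```text
[ 0.385658   -0.41786858  0.20028095] [-2.36579624e+00 -2.06619742e+00 -1.56837228e-03] 0.7521077789397627
```

View pics/v4.png

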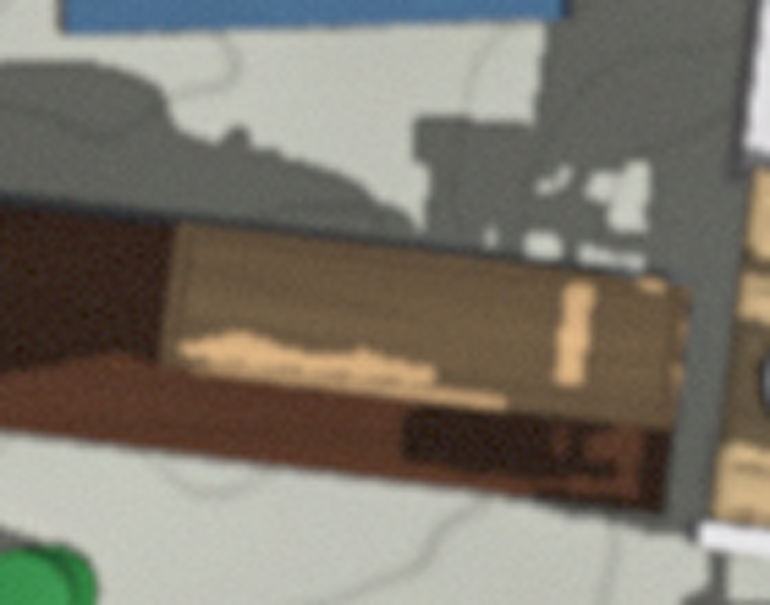

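The caddy now lies along the rail, with corners at (178,226), (162,362), (690,287) and (672,425) in the crop.

```bash
python3 - <<'E'
from h import *
f=load('top4');P=np.array([px2w(f,200+x/5.5,190+y/5.5,.048) for x,y in((178,226),(162,362),(690,287),(672,425))])
c=P.mean(0);print(P,c);d=P[0]-P[2]+P[1]-P[3];y=d/np.linalg.norm(d);print(np.degrees(np.arctan2(-y[0],y[1])))
for o in(.07,0,-.07):print(o,c+o*y)
E
```

```text
[[ 0.4959  0.074   0.048 ]
 [ 0.4293  0.082   0.048 ]
 [ 0.4628 -0.177   0.048 ]
 [ 0.3957 -0.1667  0.048 ]] [ 0.445925 -0.046925  0.048   ]
-7.602904763684794
0.07 [0.45518646 0.02245962 0.048     ]
0 [ 0.445925 -0.046925  0.048   ]
-0.07 [ 0.43666354 -0.11630962  0.048     ]
```

Request:
move_arm(deltas="0 0 0 0 0.1 -1 -0.5; 0 0 0 0 0 -1 -0.5; 0 0 0 0 0 -1 -0.5; 0 0 0 0 0 -1 -0.5; 0 0 0 0 0 -0.6 -0.5")

```text
time: 19.4
tcp_pos: [0.3861, -0.4133, 0.0607]
eef_rot: [-2.363, -2.068, -0.002]
ft_force: [-0.2, -0.1, 1.1]
grip_width: 0.75
finger_force: 0.0
```

Request:
move_arm(deltas="0 0 0 0 0 -0.3 -0.5; 0 0 0 0 0 0 -0.5; 0 0 0 0 0 0 1; 0 0 0 0 0 0 1; 0 0 0 0 0 0 1", newtons=20)

```text
time: 19.9
tcp_pos: [0.3867, -0.4154, 0.0543]
eef_rot: [2.364, 2.067, 0.003]
ft_force: [0.2, 1.5, 7.3]
grip_width: 0.569
finger_force: 20.0
```

Request:
move_arm(deltas="0 0 0 0 0 0 1; 0 0 0 0 0 0.3 1; 0 0 0 0 0 0.5 1; 0 0 0 0 0 1 1; 0 0 0 0 0 1 1")

```text
time: 20.4
tcp_pos: [0.3857, -0.4152, 0.1393]
eef_rot: [-2.366, -2.066, -0.001]
ft_force: [-0.3, 0.3, -0.9]
grip_width: 0.569
finger_force: 20.0
```

Request:
move_arm(deltas="0 0 0 0.15 0.97 0.5 1; 0 0 0 0.15 0.97 0.2 1; 0 0 0 0.15 0.97 0 1; 0 0 0 0.15 0.97 0 1; 0 0 0 0.15 0.97 0 1")

```text
time: 20.9
tcp_pos: [0.4086, -0.2686, 0.1594]
eef_rot: [2.366, 2.067, 0.003]
ft_force: [0.6, -0.7, -1.1]
grip_width: 0.568
finger_force: 20.0
```

Request:
move_arm(deltas="0 0 0 0.15 0.97 0 1; 0 0 0 0.15 0.97 0 1; 0 0 0 0.15 0.97 0 1; 0 0 0 0.15 0.97 0 1; 0 0 0 0.15 0.97 0 1")

```text
time: 21.4
tcp_pos: [0.4312, -0.1231, 0.1593]
eef_rot: [-2.366, -2.066, -0.003]
ft_force: [-0.2, -0.1, -0.2]
grip_width: 0.567
finger_force: 20.0
```

Request:
move_arm(deltas="0 0 0 0.15 0.97 0 1; 0 0 0 0.15 0.97 0 1; 0 0 0 0.2 0.97 0 1; 0 0 0 0.2 0.97 0 1; 0 0 0 0.15 0.97 0 1")

```text
time: 21.9
tcp_pos: [0.4569, 0.0225, 0.1594]
eef_rot: [-2.366, -2.066, -0.004]
ft_force: [0.8, -0.9, -0.9]
grip_width: 0.574
finger_force: 20.0
```

Request:
move_arm(deltas="0 0 0 0 0 0 1; 0 0 0 0 0 0 1; 0 0 0 0 0 -1 1; 0 0 0 0 0 -0.8 1; 0 0 0 0 0 0 1")

```text
time: 22.4
tcp_pos: [0.4552, 0.0199, 0.103]
eef_rot: [-2.367, -2.064, 0.003]
ft_force: [-0.7, -0.3, 0.4]
grip_width: 0.571
finger_force: 20.0
```

Request:
move_arm(deltas="0 0 0 0 0 -0.5 1; 0 0 0 0 0 -0.4 1; 0 0 0 0 0 0 1")

```text
time: 22.7
tcp_pos: [0.4563, 0.0209, 0.0772]
eef_rot: [-2.366, -2.066, -0.0]
ft_force: [0.3, -0.3, -1.1]
grip_width: 0.57
finger_force: 20.0
```

Request:
move_arm(deltas="0 0 0 0 0 -0.4 1; 0 0 0 0 0 -0.3 1; 0 0 0 0 0 0 1; 0 0 0 0 0 0 1")

```text
time: 23.1
tcp_pos: [0.4566, 0.0212, 0.0564]
eef_rot: [-2.366, -2.067, -0.001]
ft_force: [0.5, 0.2, -0.5]
grip_width: 0.572
finger_force: 20.0
```

Request:
move_arm(deltas="0 0 0 0 0 -0.1 1; 0 0 0 0 0 -0.04 1; 0 0 0 0 0 0 1")

```text
time: 23.4
tcp_pos: [0.4567, 0.0215, 0.0523]
eef_rot: [-2.365, -2.067, -0.002]
ft_force: [-1.0, 0.4, 0.4]
grip_width: 0.573
finger_force: 20.0
```

Request:
move_arm(deltas="0 0 0 0 0 0 -0.5; 0 0 0 0 0 0 -0.5; 0 0 0 0 0 0.5 -0.5; 0 0 0 0 0 1 -0.5; 0 0 0 0 0 1 -0.5")

```text
time: 23.9
tcp_pos: [0.4563, 0.0209, 0.1279]
eef_rot: [-2.366, -2.066, 0.0]
ft_force: [0.2, 0.8, 0.0]
grip_width: 0.753
finger_force: 0.0
```

```bash
cat >> h.py <<'E'
def lids(tag,r=(330,240,440,285)):
    f=load(tag);u0,v0,u1,v1=r;g=cv2.cvtColor(f['image'],cv2.COLOR_RGB2GRAY)[v0:v1,u0:u1]
    g=cv2.resize(g,None,fx=4,fy=4,interpolation=cv2.INTER_CUBIC)
    c=cv2.HoughCircles(g,cv2.HOUGH_GRADIENT,1,120,param1=80,param2=18,minRadius=36,maxRadius=46)
    for x,y,R in (c[0] if c is not None else []):print(R,px2w(f,u0+x/4,v0+y/4,.074))
E
python3 - <<'E'
from h import *
snap('top','top5');lids('top3');print();lids('top5')
E
```

```text
42.1 [ 0.3875 -0.417   0.074 ]
43.1 [ 0.4146 -0.2388  0.074 ]

40.9 [ 0.4193 -0.2793  0.074 ]
42.1 [ 0.4107 -0.362   0.074 ]
```

Request:
move_arm(deltas="0 0 0 -0.12 -0.98 0.5 -0.5; 0 0 0 -0.12 -0.98 0.5 -0.5; 0 0 0 -0.12 -0.98 0 -0.5; 0 0 0 -0.12 -0.98 0 -0.5; 0 0 0 -0.12 -0.98 0 -0.5")

```text
time: 24.45
tcp_pos: [0.4385, -0.1266, 0.1573]
eef_rot: [-2.365, -2.068, -0.003]
ft_force: [0.4, 0.9, -0.4]
grip_width: 0.746
finger_force: 0.0
```

Request:
move_arm(deltas="0 0 0 -0.12 -0.98 0 -0.5; 0 0 0 -0.12 -0.98 0 -0.5; 0 0 0 -0.12 -0.98 0 -0.5; 0 0 0 -0.12 -0.98 0 -0.5; 0 0 0 -0.12 -0.98 0 -0.5")

```text
time: 24.95
tcp_pos: [0.4204, -0.2738, 0.1571]
eef_rot: [-2.365, -2.067, -0.002]
ft_force: [0.3, 0.2, 0.3]
grip_width: 0.749
finger_force: 0.0
```

```bash
python3 - <<'E'
from h import *
crop('top5',230,190,440,310,3.8,'v5')
E
```

```text
(no output)
```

View pics/v5.png

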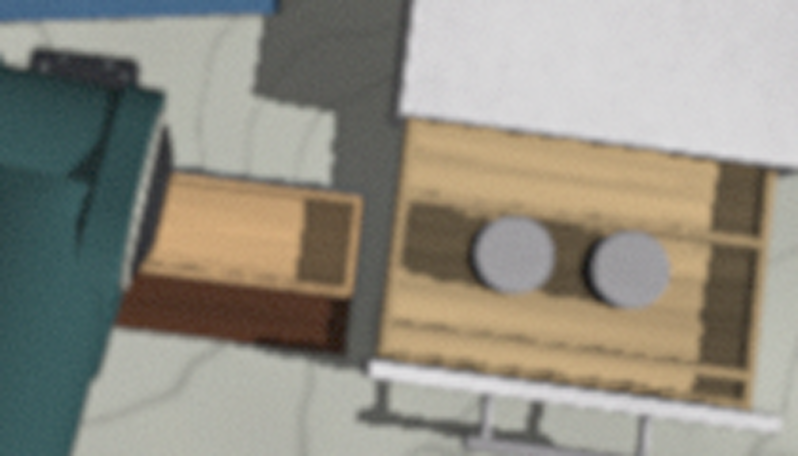

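The disturbance came: the left tin has been knocked from y = -0.237 to about (0.419, -0.279). Its lid is at (514,254) in the crop and it still stands upright; the other lid is at (629,270). The arm is already almost over it, so I'll take it now.

Request:
move_arm(deltas="0 0 0 0 -0.15 -1 -0.5; 0 0 0 0 0 -1 -0.5; 0 0 0 0 0 -0.8 -0.5; 0 0 0 0 0 -0.5 -0.5; 0 0 0 0 0 -0.15 -0.5")

```text
time: 25.45
tcp_pos: [0.4201, -0.277, 0.0526]
eef_rot: [-2.365, -2.066, -0.0]
ft_force: [0.3, 0.3, 0.5]
grip_width: 0.75
finger_force: 0.0
```

Request:
move_arm(deltas="0 0 0 0 0 0 -0.5; 0 0 0 0 0 0 1; 0 0 0 0 0 0 1; 0 0 0 0 0 0 1; 0 0 0 0 0 0 1")

```text
time: 25.95
tcp_pos: [0.4213, -0.2772, 0.0544]
eef_rot: [2.365, 2.067, 0.003]
ft_force: [-0.6, 1.4, 8.5]
grip_width: 0.572
finger_force: 20.0
```

Request:
move_arm(deltas="0 0 0 0 0 0.3 1; 0 0 0 0 0 0.7 1; 0 0 0 0 0 1 1; 0 0 0 0 0 1 1; 0 0 0 0 0 0.5 1")

```text
time: 26.45
tcp_pos: [0.4211, -0.2776, 0.1611]
eef_rot: [2.365, 2.066, 0.004]
ft_force: [0.1, 0.7, -1.6]
grip_width: 0.568
finger_force: 20.0
```

Request:
move_arm(deltas="0 0 0 0.1 0.96 0 1; 0 0 0 0.1 0.96 0 1; 0 0 0 0.11 0.96 0 1; 0 0 0 0.11 0.96 0 1; 0 0 0 0.11 0.96 0 1")

```text
time: 26.95
tcp_pos: [0.4363, -0.1318, 0.1586]
eef_rot: [-2.365, -2.067, -0.002]
ft_force: [0.7, -0.5, -0.7]
grip_width: 0.568
finger_force: 20.0
```

Request:
move_arm(deltas="0 0 0 0.11 0.96 0 1; 0 0 0 0.11 0.96 0 1; 0 0 0 0.11 0.96 0 1; 0 0 0 0 0 0 1; 0 0 0 0 0 0 1")

```text
time: 27.45
tcp_pos: [0.4463, -0.0464, 0.1586]
eef_rot: [-2.364, -2.069, -0.002]
ft_force: [0.7, -0.3, -1.5]
grip_width: 0.568
finger_force: 20.0
```

Request:
move_arm(deltas="0 0 0 0 0 -1 1; 0 0 0 0 0 -0.9 1; 0 0 0 0 0 -0.5 1; 0 0 0 0 0 -0.4 1; 0 0 0 0 0 0 1")

```text
time: 27.95
tcp_pos: [0.4457, -0.0477, 0.0738]
eef_rot: [-2.367, -2.065, 0.001]
ft_force: [-0.3, 0.1, 0.4]
grip_width: 0.569
finger_force: 20.0
```

Request:
move_arm(deltas="0 0 0 0 0 -0.4 1; 0 0 0 0 0 -0.25 1; 0 0 0 0 0 -0.05 1; 0 0 0 0 0 0 1")

```text
time: 28.35
tcp_pos: [0.4464, -0.0468, 0.0536]
eef_rot: [-2.366, -2.067, -0.001]
ft_force: [-0.6, 0.4, -1.4]
grip_width: 0.568
finger_force: 20.0
```

Request:
move_arm(deltas="0 0 0 0 0 0 -0.5; 0 0 0 0 0 0 -0.5; 0 0 0 0 0 0.6 -0.5; 0 0 0 0 0 1 -0.5; 0 0 0 0 0 1 -0.5")

```text
time: 28.85
tcp_pos: [0.4461, -0.047, 0.1326]
eef_rot: [-2.366, -2.066, -0.0]
ft_force: [-0.3, 0.6, 0.5]
grip_width: 0.748
finger_force: 0.0
```

```bash
python3 - <<'E'
from h import *
print(ctrl.observe()['tcp_pos']);snap('top','top6');lids('top6')
E
```

```text
[ 0.44611363 -0.04704675  0.1326308 ]
40.8 [ 0.4094 -0.3613  0.074 ]
```

Request:
move_arm(deltas="0 0 0 -0.11 -0.95 0.5 -0.5; 0 0 0 -0.11 -0.95 0.4 -0.5; 0 0 0 -0.11 -0.95 0 -0.5; 0 0 0 -0.11 -0.95 0 -0.5; 0 0 0 -0.11 -0.95 0 -0.5")

```text
time: 29.4
tcp_pos: [0.4299, -0.1902, 0.159]
eef_rot: [2.365, 2.068, 0.003]
ft_force: [-0.3, 0.4, 0.9]
grip_width: 0.748
finger_force: 0.0
```

Request:
move_arm(deltas="0 0 0 -0.11 -0.95 0 -0.5; 0 0 0 -0.11 -0.95 0 -0.5; 0 0 0 -0.11 -0.95 0 -0.5; 0 0 0 -0.11 -0.95 0 -0.5; 0 0 0 -0.11 -0.95 0 -0.5")

```text
time: 29.9
tcp_pos: [0.4133, -0.3329, 0.1588]
eef_rot: [2.365, 2.067, 0.002]
ft_force: [0.6, 1.0, -0.6]
grip_width: 0.747
finger_force: 0.0
```

Request:
move_arm(deltas="0 0 0 -0.1 -0.95 0 -0.5; 0 0 0 0 0 -1 -0.5; 0 0 0 0 0 -1 -0.5; 0 0 0 0 0 -1 -0.5; 0 0 0 0 0 0 -0.5")

```text
time: 30.4
tcp_pos: [0.4091, -0.3591, 0.0661]
eef_rot: [-2.363, -2.064, 0.0]
ft_force: [0.7, -0.4, -0.3]
grip_width: 0.75
finger_force: 0.0
```

Request:
move_arm(deltas="0 0 0 0 0 -0.5 -0.5; 0 0 0 0 0 0 -0.5; 0 0 0 0 0 0 1; 0 0 0 0 0 0 1; 0 0 0 0 0 0 1")

```text
time: 30.9
tcp_pos: [0.4109, -0.3605, 0.0544]
eef_rot: [2.365, 2.067, 0.002]
ft_force: [0.3, 1.2, 6.1]
grip_width: 0.572
finger_force: 20.0
```

Request:
move_arm(deltas="0 0 0 0 0 0 1; 0 0 0 0 0 0.4 1; 0 0 0 0 0 1 1; 0 0 0 0 0 1 1; 0 0 0 0 0 1 1")

```text
time: 31.4
tcp_pos: [0.4101, -0.3603, 0.1576]
eef_rot: [-2.366, -2.066, -0.002]
ft_force: [0.8, -0.2, -0.9]
grip_width: 0.571
finger_force: 20.0
```

Request:
move_arm(deltas="0 0 0 0 0 0 1; 0 0 0 0 0 0 1")

```text
time: 31.6
tcp_pos: [0.4107, -0.3601, 0.1563]
eef_rot: [2.365, 2.067, 0.003]
ft_force: [-0.2, -0.1, -1.3]
grip_width: 0.57
finger_force: 20.0
```

Request:
move_arm(deltas="0 0 0 0.1 0.9 0 1; 0 0 0 0.1 0.9 0 1; 0 0 0 0.1 0.9 0 1; 0 0 0 0.1 0.9 0 1; 0 0 0 0.1 0.9 0 1")

```text
time: 32.1
tcp_pos: [0.4248, -0.2239, 0.1549]
eef_rot: [-2.365, -2.066, -0.0]
ft_force: [0.8, 0.7, -1.1]
grip_width: 0.569
finger_force: 20.0
```

Request:
move_arm(deltas="0 0 0 0.1 0.9 0 1; 0 0 0 0.1 0.9 0 1; 0 0 0 0.1 0.9 0 1; 0 0 0 0.1 0.9 0 1; 0 0 0 0 0 0 1")

```text
time: 32.6
tcp_pos: [0.4373, -0.114, 0.1548]
eef_rot: [-2.36, -2.071, -0.0]
ft_force: [-0.5, -1.0, -0.8]
grip_width: 0.57
finger_force: 20.0
```

Request:
move_arm(deltas="0 0 0 0 0 0 1; 0 0 0 0 0 -1 1; 0 0 0 0 0 -1 1; 0 0 0 0 0 -0.7 1; 0 0 0 0 0 0 1")

```text
time: 33.1
tcp_pos: [0.4355, -0.1185, 0.0727]
eef_rot: [-2.366, -2.063, 0.004]
ft_force: [0.3, 0.2, -0.3]
grip_width: 0.57
finger_force: 20.0
```

Request:
move_arm(deltas="0 0 0 0 0 -0.4 1; 0 0 0 0 0 -0.2 1; 0 0 0 0 0 -0.05 1; 0 0 0 0 0 0 1")

```text
time: 33.5
tcp_pos: [0.4376, -0.1173, 0.0554]
eef_rot: [-2.366, -2.067, -0.002]
ft_force: [-1.4, 0.5, -1.4]
grip_width: 0.57
finger_force: 20.0
```

Request:
move_arm(deltas="0 0 0 0 0 0 -0.5; 0 0 0 0 0 0 -0.5; 0 0 0 0 0 0.6 -0.5; 0 0 0 0 0 1 -0.5; 0 0 0 0 0 1 -0.5")

```text
time: 34.0
tcp_pos: [0.4371, -0.1175, 0.1342]
eef_rot: [-2.366, -2.066, -0.001]
ft_force: [0.4, 1.3, 1.2]
grip_width: 0.749
finger_force: 0.0
```

Request:
move_arm(deltas="0 0 0 0 0 1 -0.5; 0 0 0 -1 -1 0 1; 0 0 0 -1 -1 0 1; 0 0 0 -1 -1 0 1; 0 0 0 -1 -1 0 1")

```text
time: 34.5
tcp_pos: [0.3163, -0.2379, 0.1633]
eef_rot: [-2.365, -2.068, -0.003]
ft_force: [0.7, -0.4, -0.4]
grip_width: 0.445
finger_force: 0.0
```

Request:
move_arm(deltas="0 0 0 -1 -1 0 1; 0 0 0 -1 -1 0 1; 0 0 0 -0.4 -0.2 0 1; 0 0 0 0 0 0 1; 0 0 0 0 0 0 1")

```text
time: 35.0
tcp_pos: [0.2461, -0.3028, 0.1632]
eef_rot: [-2.365, -2.067, -0.003]
ft_force: [1.1, 1.0, 0.5]
grip_width: 0.022
finger_force: 0.0
```

```bash
python3 - <<'E'
from h import *
s=ctrl.observe();print(s['tcp_pos'],s['grip_width'])
f=snap('top','top7');snap('side','side7')
a=cv2.imread('pics/top7.png')[165:330,150:430];b=cv2.imread('pics/side7.png')[140:300,140:420]
cv2.imwrite('pics/v7.png',cv2.resize(np.vstack([a,b]),None,fx=1.84,fy=1.84,interpolation=cv2.INTER_CUBIC))
E
```

```text
[ 0.24605526 -0.3027629   0.16323497] 0.021675935547505253
```

View pics/v7.png

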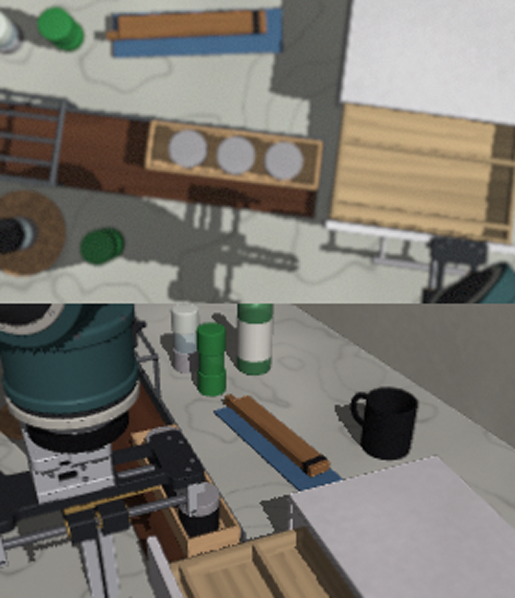

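All three tins stand in the caddy, lids at (187,149), (236,155) and (284,160) in the crop, and the drawer is empty. I'll shut the drawer by pushing its handle with the closed fingers.

Request:
move_arm(deltas="0 0 0 0 -0.1 -1 1; 0 0 0 0 0 -1 1; 0 0 0 0 0 -1 1; 0 0 0 0 0 -0.9 1; 0 0 0 0 0 0 1")

```text
time: 35.6
tcp_pos: [0.2446, -0.3045, 0.0457]
eef_rot: [-2.361, -2.065, 0.001]
ft_force: [-0.8, 0.4, 0.7]
grip_width: 0.004
finger_force: 0.0
```

Request:
move_arm(deltas="0 0 0 0.5 -0.07 0 1; 0 0 0 0.5 -0.07 0 1; 0 0 0 0.7 -0.1 0 1; 0 0 0 0.7 -0.1 0 1; 0 0 0 0.7 -0.1 0 1")

```text
time: 36.1
tcp_pos: [0.3415, -0.3191, 0.0492]
eef_rot: [2.362, 2.069, 0.003]
ft_force: [-3.5, -1.5, 0.5]
grip_width: 0.004
finger_force: 1.4
```

Request:
move_arm(deltas="0 0 0 0.7 -0.1 0 1; 0 0 0 0.7 -0.1 0 1; 0 0 0 0.6 -0.09 0 1; 0 0 0 0.5 -0.07 0 1; 0 0 0 0.3 -0.04 0 1")

```text
time: 36.6
tcp_pos: [0.4256, -0.3305, 0.0491]
eef_rot: [2.361, 2.07, 0.003]
ft_force: [-1.2, 0.3, 1.7]
grip_width: 0.004
finger_force: 1.0
```

Request:
move_arm(deltas="0 0 0 0.2 -0.03 0 1; 0 0 0 0 0 0 1; 0 0 0 0 0 0 1")

```text
time: 36.9
tcp_pos: [0.4285, -0.3318, 0.0482]
eef_rot: [-2.365, -2.067, -0.002]
ft_force: [-1.4, -0.6, 0.5]
grip_width: 0.006
finger_force: 0.0
```

Request:
move_arm(deltas="0 0 0 0.1 -0.015 0 1; 0 0 0 0.1 -0.015 0 1; 0 0 0 0 0 0 1")

```text
time: 37.2
tcp_pos: [0.4343, -0.3328, 0.0479]
eef_rot: [-2.365, -2.066, -0.002]
ft_force: [-2.9, 0.9, 2.1]
grip_width: 0.003
finger_force: 1.4
```

Request:
move_arm(deltas="0 0 0 0.1 -0.015 0 1; 0 0 0 0 0 0 1; 0 0 0 0 0 0 1")

```text
time: 37.5
tcp_pos: [0.4345, -0.333, 0.0475]
eef_rot: [-2.364, -2.062, 0.0]
ft_force: [-19.4, 6.2, 13.6]
grip_width: 0.007
finger_force: 10.3
```

Request:
move_arm(deltas="0 0 0 0.1 -0.015 0 1; 0 0 0 0 0 0 1; 0 0 0 0 0 0 1")

```text
time: 37.8
tcp_pos: [0.4347, -0.3331, 0.0474]
eef_rot: [-2.362, -2.057, 0.002]
ft_force: [-38.4, 12.5, 32.0]
grip_width: 0.001
finger_force: 20.2
```

Request:
move_arm(deltas="0 0 0 -0.5 0.05 0 1; 0 0 0 0 0 1 1; 0 0 0 0 0 1 1; 0 0 0 0 0 1 1; 0 0 0 0 0 1 1")

```text
time: 38.3
tcp_pos: [0.4255, -0.3323, 0.1692]
eef_rot: [-2.366, -2.067, -0.002]
ft_force: [0.8, -0.2, 0.3]
grip_width: 0.008
finger_force: 0.0
```

Request:
move_arm(deltas="0 0 0.2 0.57 0.95 0.6 -0.28; 0 0 0.2 0.57 0.95 0 -0.28; 0 0 0.2 0.57 0.95 0 -0.28; 0 0 0.2 0.57 0.95 0 -0.28; 0 0 0.2 0.57 0.95 0 -0.28")

```text
time: 38.8
tcp_pos: [0.5119, -0.1884, 0.1861]
eef_rot: [-2.291, -2.149, -0.003]
ft_force: [0.3, 0.4, -0.3]
grip_width: 0.394
finger_force: 0.0
```

Request:
move_arm(deltas="0 0 0.2 0.57 0.95 0 -0.28; 0 0 0.2 0.57 0.95 0 -0.28; 0 0 0.2 0.57 0.95 0 -0.28; 0 0 0.2 0.57 0.95 0 -0.28; 0 0 0.2 0.57 0.95 0 -0.28")

```text
time: 39.3
tcp_pos: [0.5973, -0.0458, 0.186]
eef_rot: [-2.214, -2.228, -0.003]
ft_force: [-0.2, -0.3, -0.4]
grip_width: 0.636
finger_force: 0.0
```

Request:
move_arm(deltas="0 0 0.2 0.57 0.95 0 -0.28; 0 0 0.2 0.57 0.95 0 -0.28; 0 0 0 0.57 0.95 0 -0.28; 0 0 0 0 0 0 -0.28; 0 0 0 0 0 0 -0.28")

```text
time: 39.8
tcp_pos: [0.6479, 0.0385, 0.1856]
eef_rot: [-2.183, -2.259, -0.001]
ft_force: [-0.4, 0.0, 0.1]
grip_width: 0.639
finger_force: 0.0
```

```bash
python3 - <<'E'
from h import *
s=ctrl.observe();print(s['tcp_pos'],s['eef_rot'],s['grip_width'])
f=snap('top','top8');snap('side','side8')
for p in([.645,.0225,.022],[.6318,-.0961,.022],[.6656,-.0978,.022]):print(w2px(load('side8'),p))
a=cv2.imread('pics/top8.png')[130:280,160:440];b=cv2.imread('pics/side8.png')[130:290,180:460]
cv2.imwrite('pics/v8.png',cv2.resize(np.vstack([a,b]),None,fx=1.9,fy=1.9,interpolation=cv2.INTER_CUBIC))
E
```

```text
[0.64791292 0.03849505 0.18557215] [-2.18287058e+00 -2.25873461e+00 -1.33763660e-03] 0.6394535529902673
[288.4 207.2]
[308.3 230. ]
[318.8 226.5]
```

View pics/v8.png

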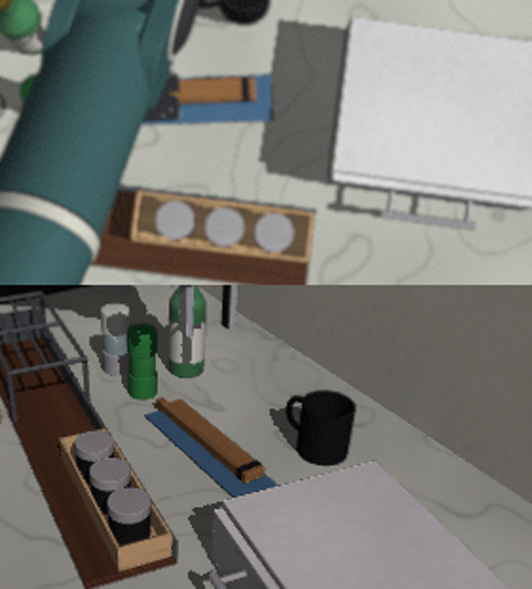

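The drawer is shut, the tins are upright in the caddy, and the stick lies where I measured it (tail at about (253,472) in the crop). Next I'll take the stick.

Request:
move_arm(deltas="0 0 0 -0.08 0 -1 -0.28; 0 0 0 0 0 -1 -0.28; 0 0 0 0 0 -1 -0.28; 0 0 0 0 0 -1 -0.28; 0 0 0 0 0 -1 -0.28")

```text
time: 40.4
tcp_pos: [0.6452, 0.0372, 0.0352]
eef_rot: [-2.186, -2.256, -0.003]
ft_force: [0.3, 0.3, -0.7]
grip_width: 0.642
finger_force: 0.0
```

Request:
move_arm(deltas="0 0 0 0 0 -0.5 -0.28; 0 0 0 0 0 -0.3 -0.28; 0 0 0 0 0 -0.06 -0.28; 0 0 0 0 0 0 -0.28; 0 0 0 0 0 0 -0.28")

```text
time: 40.9
tcp_pos: [0.6461, 0.0383, 0.0113]
eef_rot: [2.184, 2.258, 0.004]
ft_force: [0.8, -0.7, 0.6]
grip_width: 0.641
finger_force: 0.0
```

Request:
move_arm(deltas="0 0 0 0 0 -0.06 -0.28; 0 0 0 0 0 0 1; 0 0 0 0 0 0 1; 0 0 0 0 0 0 1; 0 0 0 0 0 0 1", newtons=50)

```text
time: 41.4
tcp_pos: [0.6456, 0.0383, 0.0084]
eef_rot: [-2.184, -2.258, -0.003]
ft_force: [0.9, -0.1, 1.3]
grip_width: 0.381
finger_force: 50.0
```

Request:
move_arm(deltas="0 0 0 0 0 0 1; 0 0 0 0 0 0.5 1; 0 0 0 0 0 1 1; 0 0 0 0 0 1 1; 0 0 0 0 0 1 1")

```text
time: 41.9
tcp_pos: [0.6453, 0.038, 0.1154]
eef_rot: [-2.184, -2.257, -0.002]
ft_force: [-0.3, 0.4, -1.2]
grip_width: 0.376
finger_force: 50.0
```

Request:
move_arm(deltas="0 0 0 0 0 1 1; 0 0 0 0 0 1 1; 0 0 0 0 0 0 1; 0 0 0 0 0 0 1")

```text
time: 42.3
tcp_pos: [0.6456, 0.0383, 0.1743]
eef_rot: [-2.184, -2.258, -0.004]
ft_force: [-0.0, -1.0, -2.3]
grip_width: 0.378
finger_force: 50.0
```

Request:
move_arm(deltas="0 0 -0.22 -0.81 -0.98 0 1; 0 0 -0.22 -0.81 -0.98 0 1; 0 0 -0.22 -0.81 -0.98 0 1; 0 0 -0.22 -0.81 -0.98 0 1; 0 0 -0.22 -0.81 -0.98 0 1")

```text
time: 42.8
tcp_pos: [0.5222, -0.1096, 0.1726]
eef_rot: [-2.269, -2.171, -0.001]
ft_force: [0.8, -0.2, -0.9]
grip_width: 0.376
finger_force: 50.0
```

Request:
move_arm(deltas="0 0 -0.22 -0.81 -0.98 0 1; 0 0 -0.22 -0.81 -0.98 0 1; 0 0 -0.22 -0.81 -0.98 0 1; 0 0 -0.22 -0.81 -0.98 0 1; 0 0 -0.22 -0.81 -0.98 0 1")

```text
time: 43.3
tcp_pos: [0.4009, -0.2563, 0.1728]
eef_rot: [-2.35, -2.082, -0.002]
ft_force: [0.4, -0.0, -1.0]
grip_width: 0.375
finger_force: 50.0
```

Request:
move_arm(deltas="0 0 -0.27 -0.81 -0.98 0 1; 0 0 0 0 0 0 1; 0 0 0 0 0 -1 1; 0 0 0 0 0 -1 1; 0 0 0 0 0 -1 1")

```text
time: 43.8
tcp_pos: [0.3779, -0.2845, 0.0817]
eef_rot: [-2.369, -2.061, -0.002]
ft_force: [0.8, -0.2, -0.9]
grip_width: 0.376
finger_force: 50.0
```

Request:
move_arm(deltas="0 0 0 0 0 -1 1; 0 0 0 0 0 -0.7 1; 0 0 0 0 0 0 1; 0 0 0 0 0 0 1")

```text
time: 44.2
tcp_pos: [0.3779, -0.2852, 0.0325]
eef_rot: [-2.37, -2.061, -0.001]
ft_force: [-0.3, -0.6, 0.3]
grip_width: 0.378
finger_force: 50.0
```

```bash
python3 - <<'E'
from h import *
s=ctrl.observe();print(s['tcp_pos'],s['eef_rot'],s['grip_width'])
f=snap('top','top9');snap('side','side9')
a=cv2.imread('pics/top9.png')[190:300,200:400];b=cv2.imread('pics/side9.png')[200:300,140:340]
cv2.imwrite('pics/v9.png',cv2.resize(np.vstack([a,b]),None,fx=2.85,fy=2.85,interpolation=cv2.INTER_CUBIC))
E
```

```text
[ 0.37788026 -0.28516769  0.03254239] [-2.36988451e+00 -2.06051561e+00 -1.29505037e-03] 0.377667422202141
```

View pics/v9.png

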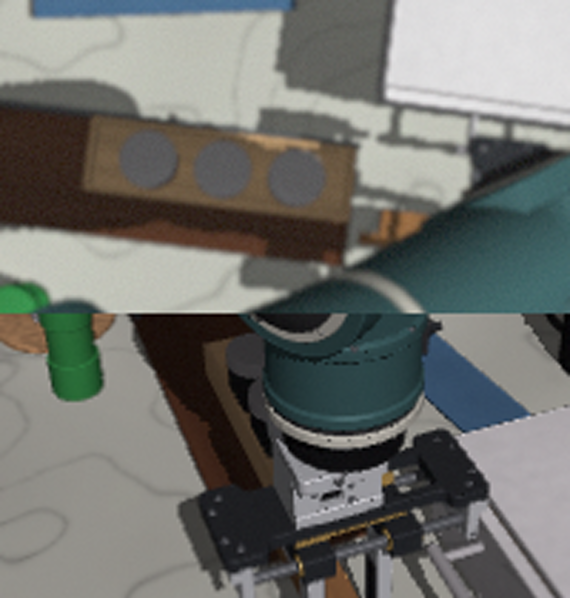

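The nose is visible behind the caddy: its pushing face at about (384,208) and the lip at about (360,240) in the top crop, with the caddy's trailing -x corner at (347,220). I'll check these against the model.

```bash
python3 - <<'E'
from h import *
f=load('top9');T=np.array([.3779,-.2852]);ys=np.array([.139,.990]);xs=np.array([.990,-.139])
g=lambda a,b,z:((w2px(f,[*(T+ys*(a-.0155)-xs*b),z])-[200,190])*2.85).round()
print('stick: face/-y',g(.105,-.018,.046),'step',g(.105,.006,.046),'lip in',g(.123,.006,.046),'lip out',g(.123,.018,.046))
print(px2w(f,200+347/2.85,190+220/2.85,.048),px2w(f,200+355/2.85,190+146/2.85,.048))
E
```

```text
stick: face/-y [382. 207.] step [379. 232.] lip in [360. 229.] lip out [359. 242.]
[ 0.396  -0.1656  0.048 ] [ 0.4654 -0.1746  0.048 ]
```

Request:
move_arm(deltas="0 0 0 0 0 -0.28 1; 0 0 0 0.05 0.35 0 1; 0 0 0 0.05 0.35 0 1; 0 0 0 0 0 0 1")

```text
time: 44.7
tcp_pos: [0.3816, -0.2622, 0.0239]
eef_rot: [-2.367, -2.063, -0.003]
ft_force: [0.7, -0.7, -1.9]
grip_width: 0.376
finger_force: 50.0
```

Request:
move_arm(deltas="0 0 0 0.14 -0.02 0 1; 0 0 0 0 0 0 1; 0 0 0 0.03 0.2 0 1; 0 0 0 0 0 0 1")

```text
time: 45.1
tcp_pos: [0.3863, -0.2581, 0.0238]
eef_rot: [-2.37, -2.061, -0.003]
ft_force: [0.2, 0.1, -0.7]
grip_width: 0.378
finger_force: 50.0
```

Request:
move_arm(deltas="0 0 0 0.02 0.12 0 1; 0 0 0 0 0 0 1; 0 0 0 0.02 0.12 0 1; 0 0 0 0 0 0 1")

```text
time: 45.5
tcp_pos: [0.3875, -0.2515, 0.0239]
eef_rot: [-2.37, -2.062, -0.002]
ft_force: [-0.9, -2.5, -1.4]
grip_width: 0.378
finger_force: 50.0
```

Request:
move_arm(deltas="0 0 0 0.07 -0.01 0 1; 0 0 0 0 0 0 1; 0 0 0 0 0 0 1")

```text
time: 45.8
tcp_pos: [0.3897, -0.2518, 0.0239]
eef_rot: [-2.37, -2.061, -0.003]
ft_force: [-0.1, -1.3, -1.3]
grip_width: 0.38
finger_force: 50.0
```

Request:
move_arm(deltas="0 0 0 0.05 -0.007 0 1; 0 0 0 0 0 0 1; 0 0 0 0 0 0 1")

```text
time: 46.1
tcp_pos: [0.3909, -0.252, 0.0238]
eef_rot: [-2.37, -2.061, -0.002]
ft_force: [-3.1, -0.9, -1.4]
grip_width: 0.377
finger_force: 50.0
```

Request:
move_arm(deltas="0 0 0 0.03 0.2 0 1; 0 0 0 0.03 0.2 0 1; 0 0 0 0 0 0 1; 0 0 0 0 0 0 1")

```text
time: 46.5
tcp_pos: [0.3926, -0.2396, 0.0238]
eef_rot: [-2.369, -2.061, -0.002]
ft_force: [-3.9, 0.5, -1.0]
grip_width: 0.377
finger_force: 50.0
```

Request:
move_arm(deltas="0 0 0 0.04 0.3 0 1; 0 0 0 0.04 0.3 0 1; 0 0 0 0.05 0.3 0 1; 0 0 0 0.04 0.3 0 1; 0 0 0 0.04 0.3 0 1")

```text
time: 47.0
tcp_pos: [0.3987, -0.1955, 0.0239]
eef_rot: [2.371, 2.061, 0.001]
ft_force: [-5.9, -7.4, -0.2]
grip_width: 0.38
finger_force: 50.1
```

Request:
move_arm(deltas="0 0 0 0.04 0.3 0 1; 0 0 0 0.04 0.3 0 1; 0 0 0 0.05 0.3 0 1; 0 0 0 0.04 0.3 0 1; 0 0 0 0.04 0.3 0 1")

```text
time: 47.5
tcp_pos: [0.4049, -0.1504, 0.0238]
eef_rot: [-2.371, -2.061, -0.001]
ft_force: [-6.9, -7.3, 0.2]
grip_width: 0.38
finger_force: 50.1
```

```bash
python3 - <<'E'
from h import *
f=snap('top','top10');snap('side','side10')
a=cv2.imread('pics/top10.png')[190:290,160:340];b=cv2.imread('pics/side10.png')[150:250,140:320]
cv2.imwrite('pics/v10.png',cv2.resize(np.vstack([a,b]),None,fx=3,fy=3,interpolation=cv2.INTER_CUBIC))
E
```

```text
(no output)
```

View pics/v10.png

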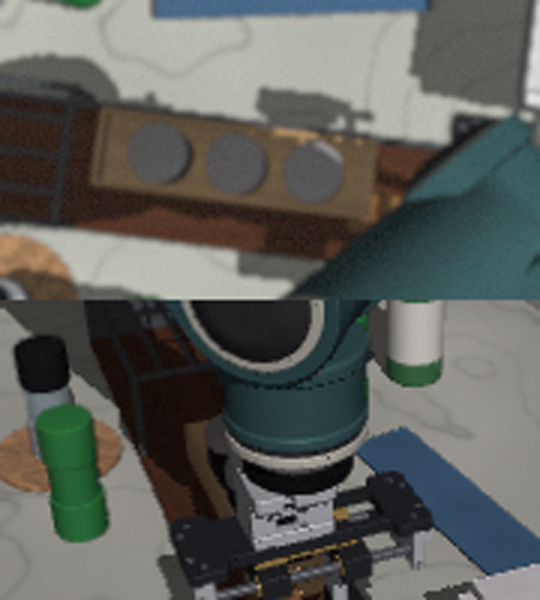

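The caddy lies flush along the rail, lead end at (100,110) to (92,187) in the crop, just short of the deck mouth. I'll keep feeding it.

Request:
move_arm(deltas="0 0 0 0.04 0.3 0 1; 0 0 0 0.04 0.3 0 1; 0 0 0 0.04 0.3 0 1; 0 0 0 0.04 0.3 0 1; 0 0 0 0.04 0.3 0 1")

```text
time: 48.1
tcp_pos: [0.411, -0.1053, 0.0238]
eef_rot: [-2.371, -2.061, -0.001]
ft_force: [-5.2, -6.6, -0.1]
grip_width: 0.378
finger_force: 50.1
```

Request:
move_arm(deltas="0 0 0 0.04 0.3 0 1; 0 0 0 0.04 0.3 0 1; 0 0 0 0.05 0.3 0 1; 0 0 0 0.04 0.3 0 1; 0 0 0 0.04 0.3 0 1")

```text
time: 48.6
tcp_pos: [0.4171, -0.0602, 0.0238]
eef_rot: [-2.371, -2.061, -0.001]
ft_force: [-5.8, -7.8, -0.7]
grip_width: 0.375
finger_force: 50.1
```

Request:
move_arm(deltas="0 0 0 0.04 0.3 0 1; 0 0 0 0.04 0.3 0 1; 0 0 0 0.05 0.3 0 1; 0 0 0 0.04 0.3 0 1; 0 0 0 0.04 0.3 0 1")

```text
time: 49.1
tcp_pos: [0.4233, -0.0153, 0.0237]
eef_rot: [-2.37, -2.06, -0.0]
ft_force: [-6.3, -6.9, -0.1]
grip_width: 0.379
finger_force: 50.1
```

Request:
move_arm(deltas="0 0 0 0.04 0.3 0 1; 0 0 0 0.04 0.3 0 1; 0 0 0 0.05 0.3 0 1; 0 0 0 0.04 0.3 0 1; 0 0 0 0.04 0.3 0 1")

```text
time: 49.6
tcp_pos: [0.4294, 0.0297, 0.0236]
eef_rot: [-2.37, -2.06, 0.0]
ft_force: [-7.7, -8.1, -0.5]
grip_width: 0.376
finger_force: 50.1
```

Request:
move_arm(deltas="0 0 0 0.04 0.3 0 1; 0 0 0 0.04 0.3 0 1; 0 0 0 0.05 0.3 0 1; 0 0 0 0.04 0.3 0 1; 0 0 0 0.04 0.3 0 1")

```text
time: 50.1
tcp_pos: [0.4356, 0.0746, 0.0236]
eef_rot: [-2.37, -2.06, 0.001]
ft_force: [-6.6, -7.4, 0.0]
grip_width: 0.379
finger_force: 50.1
```

Request:
move_arm(deltas="0 0 0 0.04 0.3 0 1; 0 0 0 0.04 0.3 0 1; 0 0 0 0.04 0.3 0 1; 0 0 0 0.04 0.3 0 1; 0 0 0 0.04 0.3 0 1")

```text
time: 50.6
tcp_pos: [0.4416, 0.1196, 0.0236]
eef_rot: [-2.37, -2.06, 0.001]
ft_force: [-6.6, -7.9, -0.2]
grip_width: 0.375
finger_force: 50.1
```

Request:
move_arm(deltas="0 0 0 0.02 0.15 0 1; 0 0 0 0.02 0.15 0 1; 0 0 0 0.01 0.1 0 1; 0 0 0 0 0 0 1")

```text
time: 51.0
tcp_pos: [0.4433, 0.132, 0.0236]
eef_rot: [-2.369, -2.061, 0.0]
ft_force: [-4.9, -3.1, -0.4]
grip_width: 0.378
finger_force: 50.1
```

Request:
move_arm(deltas="0 0 0 0.01 0.1 0 1; 0 0 0 0.01 0.1 0 1; 0 0 0 0 0 0 1")

```text
time: 51.3
tcp_pos: [0.444, 0.1377, 0.0236]
eef_rot: [-2.37, -2.061, 0.0]
ft_force: [-4.9, -4.6, 0.4]
grip_width: 0.378
finger_force: 50.0
```

Request:
move_arm(deltas="0 0 0 0.01 0.08 0 1; 0 0 0 0.01 0.08 0 1; 0 0 0 0 0 0 1")

```text
time: 51.6
tcp_pos: [0.4437, 0.1381, 0.0232]
eef_rot: [2.373, 2.056, -0.007]
ft_force: [-8.4, -32.4, 3.8]
grip_width: 0.379
finger_force: 50.0
```

Request:
move_arm(deltas="0 0 0 0.01 0.07 0 1; 0 0 0 0 0 0 1; 0 0 0 0 0 0 1")

```text
time: 51.9
tcp_pos: [0.4438, 0.1388, 0.0231]
eef_rot: [2.373, 2.054, -0.008]
ft_force: [-9.2, -39.6, 4.6]
grip_width: 0.377
finger_force: 50.0
```

Request:
move_arm(deltas="0 0 0 0.01 0.07 0 1; 0 0 0 0 0 0 1; 0 0 0 0 0 0 1")

```text
time: 52.2
tcp_pos: [0.444, 0.1405, 0.0231]
eef_rot: [2.374, 2.054, -0.009]
ft_force: [-8.6, -43.1, 4.7]
grip_width: 0.378
finger_force: 50.0
```

The y force climbed to 43 N with the TCP at a standstill, so the caddy is at the end plate. I'll ease off lengthwise first, then sideways, then withdraw.

Request:
move_arm(deltas="0 0 0 -0.02 -0.15 0 1; 0 0 0 0 -0.06 0 1; 0 0 0 -0.1 0 0 1; 0 0 0 -0.1 0.01 0 1; 0 0 0 0 0 0 1")

```text
time: 52.7
tcp_pos: [0.4393, 0.1406, 0.024]
eef_rot: [2.371, 2.06, 0.003]
ft_force: [-0.6, -8.4, -1.1]
grip_width: 0.376
finger_force: 50.0
```

Request:
move_arm(deltas="0 0 0 -0.05 -0.3 0 1; 0 0 0 -0.05 -0.4 0 1; 0 0 0 -0.1 -0.8 0 1; 0 0 0 -0.1 -0.8 0 1; 0 0 0 0 0 0 1")

```text
time: 53.2
tcp_pos: [0.4299, 0.0689, 0.0241]
eef_rot: [-2.374, -2.057, -0.003]
ft_force: [0.5, 0.8, -2.0]
grip_width: 0.38
finger_force: 50.0
```

```bash
python3 - <<'E'
from h import *
s=ctrl.observe();print(s['tcp_pos'],s['eef_rot'],s['ft_force'])
f=snap('top','top11');T=np.array(s['tcp_pos'])[:2]
for n,im in(('top11',f),):
    a=cv2.imread('pics/top11.png')[185:265,70:290];b=cv2.imread('pics/top11.png')[265:295,70:290]
snap('side','side11');c=cv2.imread('pics/side11.png')[120:220,120:340]
cv2.imwrite('pics/v11.png',cv2.resize(np.vstack([a,c]),None,fx=3.3,fy=3.3,interpolation=cv2.INTER_CUBIC))
ys=np.array([.139,.990]);xs=np.array([.990,-.139])
S=np.array([.4568,.1593])
for p in((.054,.324),(-.016,.324),(.054,.072),(-.016,.072)):
    print(p,((w2px(f,[*(S+xs*p[0]+ys*p[1]),.048])-[70,185])*3.3).round())
E
```

```text
[0.42989093 0.06893493 0.02414573] [-2.37440393 -2.05672644 -0.00266212] [ 0.54650452  0.81359235 -2.01960821]
(0.054, 0.324) [60. 86.]
(-0.016, 0.324) [ 46. 169.]
(0.054, 0.072) [355. 124.]
(-0.016, 0.072) [343. 209.]
```

View pics/v11.png

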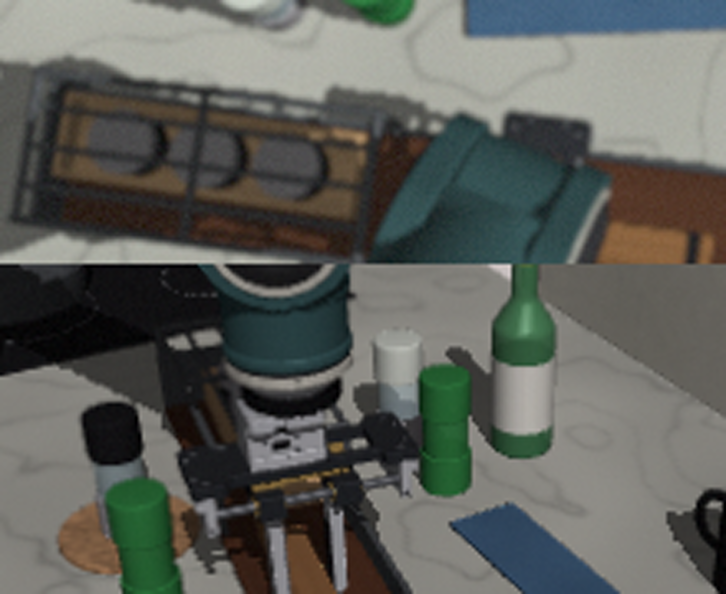

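The caddy is home: its lead end sits at the end plate at about (63,88), where (60,86) was predicted. It lies parallel to the rail with all tins upright. Next I'll put the stick back on its rest.

Request:
move_arm(deltas="0 0 0 0 0 1 1; 0 0 0 0 0 1 1; 0 0 0 0 0 1 1; 0 0 0 0 0 1 1; 0 0 0 0 0 1 1")

```text
time: 53.8
tcp_pos: [0.4303, 0.0724, 0.1749]
eef_rot: [-2.369, -2.063, -0.001]
ft_force: [0.2, 0.9, 0.2]
grip_width: 0.381
finger_force: 50.0
```

Request:
move_arm(deltas="0 0 0.35 0.98 -0.21 0 1; 0 0 0.35 0.98 -0.21 0 1; 0 0 0.35 0.98 -0.21 0 1; 0 0 0.35 0.98 -0.21 0 1; 0 0 0.35 0.98 -0.21 0 1")

```text
time: 54.3
tcp_pos: [0.5786, 0.0412, 0.1735]
eef_rot: [-2.236, -2.204, -0.002]
ft_force: [-0.1, 1.0, 0.5]
grip_width: 0.377
finger_force: 50.0
```

Request:
move_arm(deltas="0 0 0.35 0.98 -0.21 0 1; 0 0 0.35 0.98 -0.21 0 1; 0 0 0 0 0 0 1; 0 0 0 0 0 -1 1; 0 0 0 0 0 -1 1")

```text
time: 54.8
tcp_pos: [0.6363, 0.0287, 0.1133]
eef_rot: [-2.185, -2.257, -0.004]
ft_force: [0.4, 0.7, -0.5]
grip_width: 0.379
finger_force: 50.0
```

Request:
move_arm(deltas="0 0 0 0 0 -1 1; 0 0 0 0 0 -1 1; 0 0 0 0 0 -0.5 1; 0 0 0 0 0 0 1; 0 0 0 0 0 0 1")

```text
time: 55.3
tcp_pos: [0.6366, 0.028, 0.04]
eef_rot: [2.185, 2.257, 0.003]
ft_force: [0.3, -0.3, 0.4]
grip_width: 0.374
finger_force: 50.0
```

Request:
move_arm(deltas="0 0 0 0 0 -0.5 1; 0 0 0 0 0 -0.3 1; 0 0 0 0 0 -0.15 1; 0 0 0 0 0 0 1; 0 0 0 0 0 0 1")

```text
time: 55.8
tcp_pos: [0.6363, 0.0277, 0.0106]
eef_rot: [-2.186, -2.256, -0.002]
ft_force: [0.4, 0.2, -1.0]
grip_width: 0.38
finger_force: 50.0
```

Request:
move_arm(deltas="0 0 0 0 0 -0.05 1; 0 0 0 0 0 0 1; 0 0 0 0 0 0 1")

```text
time: 56.1
tcp_pos: [0.6363, 0.0279, 0.009]
eef_rot: [-2.185, -2.256, -0.003]
ft_force: [-0.7, -0.1, -1.0]
grip_width: 0.382
finger_force: 50.0
```

Request:
move_arm(deltas="0 0 0 0 0 -0.05 1; 0 0 0 0 0 0 1; 0 0 0 0 0 0 1")

```text
time: 56.4
tcp_pos: [0.6364, 0.0279, 0.0083]
eef_rot: [-2.185, -2.256, -0.003]
ft_force: [-4.4, 0.5, 14.3]
grip_width: 0.381
finger_force: 50.0
```

Request:
move_arm(deltas="0 0 0 0 0 0.05 -0.28; 0 0 0 0 0 0 -0.28; 0 0 0 0 0 0 -0.28; 0 0 0 0 0 1 -0.28; 0 0 0 0 0 1 -0.28")

```text
time: 56.9
tcp_pos: [0.6356, 0.0277, 0.069]
eef_rot: [-2.185, -2.255, 0.0]
ft_force: [0.7, 0.5, 1.4]
grip_width: 0.641
finger_force: 0.0
```

Request:
move_arm(deltas="0 0 0 0 0 1 -0.28; 0 0 0 0 0 1 -0.28; 0 0 0 0 0 1 -0.28; 0 0 0 -0.8 -1 0.5 -0.28; 0 0 0 -0.8 -1 0 -0.28")

```text
time: 57.4
tcp_pos: [0.5886, -0.0327, 0.1756]
eef_rot: [2.183, 2.257, 0.005]
ft_force: [-0.8, -1.5, 0.2]
grip_width: 0.641
finger_force: 0.0
```

Request:
move_arm(deltas="0 0 0 -1 -1 0.5 -0.28; 0 0 0 -1 -1 0 -0.28; 0 0 0 -1 -1 0 -0.28; 0 0 0 -1 -1 0 -0.28; 0 0 0 -1 -1 0 -0.28")

```text
time: 57.9
tcp_pos: [0.4368, -0.183, 0.1888]
eef_rot: [-2.185, -2.256, -0.003]
ft_force: [0.6, -1.8, 0.0]
grip_width: 0.637
finger_force: 0.0
```

Request:
move_arm(deltas="0 0 0 0 -1 0 -0.28; 0 0 0 0 -1 0 -0.28; 0 0 0 0 -1 0 -0.28; 0 0 0 0 -1 0 -0.28; 0 0 0 0 0 0 -0.28")

```text
time: 58.4
tcp_pos: [0.4371, -0.3059, 0.1891]
eef_rot: [2.19, 2.251, 0.0]
ft_force: [-0.6, -0.3, 0.4]
grip_width: 0.637
finger_force: 0.0
```

```bash
python3 - <<'E'
from h import *
f=snap('top','end');print(ctrl.observe()['tcp_pos'])
h=cv2.cvtColor(f['image'],cv2.COLOR_RGB2HSV)
def rect(m,z,r):
    k=np.zeros_like(m);u0,v0,u1,v1=r;k[v0:v1,u0:u1]=m[v0:v1,u0:u1]
    n,L,S,_=cv2.connectedComponentsWithStats(k);i=1+np.argmax(S[1:,4]);pts=np.argwhere(L==i)[:,::-1].astype(np.float32)
    (c,s,a)=cv2.minAreaRect(pts);b=cv2.boxPoints((c,s,a));print('area',S[i,4],'c',px2w(f,*c,z),[px2w(f,*p,z)[:2].tolist() for p in b])
br=((h[...,0]<25)&(h[...,1]>100)).astype(np.uint8);bl=((h[...,0]>95)&(h[...,0]<125)&(h[...,1]>80)).astype(np.uint8)
rect(br,.022,(195,155,320,205));rect(bl,.006,(195,155,320,205))
wood=((h[...,0]>8)&(h[...,0]<25)&(h[...,1]>60)&(h[...,2]>90)).astype(np.uint8)
g=load('top0')['image'].astype(int)
# drawer: rows of front panel/handle compare; pepper top
print('diff drawer region vs start',np.abs(f['image'].astype(int)-g)[215:255,400:450].mean())
lids('end',(85,200,195,255))
p=h[270:310,135:190];m=(p[...,2]<60);yy,xx=np.nonzero(m);print('pepper top',px2w(f,135+xx.mean(),270+yy.mean(),.128),m.sum())
E
```

```text
[ 0.43735866 -0.30400658  0.18880911]
area 879 c [0.6345 0.0206 0.022 ] [[0.6464, 0.1325], [0.6559, -0.0893], [0.6226, -0.0906], [0.6131, 0.1304]]
area 848 c [0.6347 0.0084 0.006 ] [[0.6657, 0.1378], [0.6706, -0.1191], [0.604, -0.12], [0.599, 0.1353]]
diff drawer region vs start 77.08466666666666
pepper top [0.3368 0.2698 0.128 ] 296
```

The stick is centred on its rest and the pepper mill is about 4 mm off the mat centre. One last numeric check of the caddy's gap to the rail at each end.

```bash
python3 - <<'E'
from h import *
def prof(tag,z,ylist):
    f=load(tag);im=f['image'].astype(np.float32)
    S=np.array([.4568,.1593]);ys=np.array([.139,.990]);xs=np.array([.990,-.139])
    for y in ylist:
        xr=np.arange(-.04,.07,.002)
        uv=np.array([w2px(f,[*(S+xs*x+ys*y),z]) for x in xr],np.float32)
        v=cv2.remap(im,uv[None,:,0],uv[None,:,1],cv2.INTER_LINEAR)[0];R=v[:,0]
        g=np.gradient(R);up=xr[:20][np.argmax(g[:20])];dn=xr[38:][np.argmin(g[38:])]
        print(tag,y,'-x edge',round(up,3),'+x edge',round(dn,3))
prof('top4',.048,(-.32,-.3,-.26,-.22,-.18,-.14,-.1));prof('end',.048,(.085,.1,.12,.14,.2,.22,.24,.26,.28,.3))
f=load('end');S=np.array([.4568,.1593]);ys=np.array([.139,.990]);xs=np.array([.990,-.139])
for x0 in (0.0,.02,.04):
    yr=np.arange(.05,.1,.0025);uv=np.array([w2px(f,[*(S+xs*x0+ys*y),.048]) for y in yr],np.float32)
    print(x0,cv2.remap(f['image'].astype(np.float32),uv[None,:,0],uv[None,:,1],cv2.INTER_LINEAR)[0][:,0].round().astype(int).tolist())
E
```

```text
top4 -0.32 -x edge -0.016 +x edge 0.054
top4 -0.3 -x edge -0.034 +x edge 0.066
top4 -0.26 -x edge -0.016 +x edge 0.07
top4 -0.22 -x edge -0.018 +x edge 0.054
top4 -0.18 -x edge -0.018 +x edge 0.054
top4 -0.14 -x edge -0.018 +x edge 0.052
top4 -0.1 -x edge -0.01 +x edge 0.052
end 0.085 -x edge -0.024 +x edge 0.05
end 0.1 -x edge -0.018 +x edge 0.05
end 0.12 -x edge -0.024 +x edge 0.05
end 0.14 -x edge -0.02 +x edge 0.05
end 0.2 -x edge -0.02 +x edge 0.05
end 0.22 -x edge -0.02 +x edge 0.05
end 0.24 -x edge -0.02 +x edge 0.05
end 0.26 -x edge -0.02 +x edge 0.052
end 0.28 -x edge -0.02 +x edge 0.052
end 0.3 -x edge -0.02 +x edge 0.052
0.0 [79, 61, 51, 61, 99, 114, 106, 94, 90, 92, 92, 90, 89, 86, 89, 87, 75, 60, 44, 33]
0.02 [50, 44, 43, 50, 60, 69, 83, 99, 109, 111, 110, 111, 109, 109, 108, 95, 68, 40, 36, 52]
0.04 [49, 45, 46, 47, 52, 57, 64, 70, 74, 75, 70, 70, 69, 76, 77, 73, 72, 71, 71, 71]
```

```bash
python3 -c "
from cell import ctrl
print(ctrl.finish_job())"
```

```text
the job is handed in; nothing more can be done
None
```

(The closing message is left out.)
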